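Set the roll feeder on its jack leg and put it into drive

TASK

Get the roll feeder ready to run: slide the plywood spreader pad under its raised jack foot so that the whole foot will stand on the plate, then wind the crank clockwise until the foot bears firmly on the pad, which you feel as the crank growing clearly heavier, and stop there without forcing it. Then lay the paper roll lengthwise on the two drums, and last of all lift the lockout collar on the drive lever and push the lever through its gate to the far end, where the collar drops home again.

Things in the scene. Friction and masses are not known exactly. Their poses are not given: they have to be found in the camera images.
- feeder: Grey two-drum roll feeder, 370 mm long, fixed. Origin at the base, 1 to 8 mm above the table (it stands on shims); x points away from the robot, y left along the drums, z up. Right end: gear housing 112 x 100 x 105 mm high, centre y -155, lever on top. Drums run from it to an end plate (y 75 to 85, 101 mm high). Left end: jack tube 58 mm across, axis at x 0, y +145, top 182 mm up.
- jack_axis (a point): Point on the vertical axis of crank and jack, at the top of the jack tube, 182 mm above the feeder's origin.
- spreader_pad: Loose plywood plate 160 x 96 x 12 mm (x, y, z), 0.35 kg. Origin at the centre of its underside. Steel bail handle: a round bar 10 mm thick along the pad's x, its straight top from x +34 to +68 at y 0, axis 43 mm above the underside, legs at x +30 and +72. The plate is bare from x -80 to +25: the foot belongs there, about x -30, y 0.
- jack_foot: Round steel foot, 54 mm across and 6 mm thick, under the jack leg, with a rubber buffer above it (14 N per mm). Origin on the jack axis, 18 mm above its sole.
- foot_sole (a point): Centre of the underside of the jack foot, 27 to 42 mm above the table at the start; each rad of crank lowers it 3.8 mm. The pad goes in under it from the left end (feeder +y), where nothing stands in the way.
- crank_grip (a point): Middle of the crank's upright black grip, a free-turning sleeve 24 mm across, from 195 to 249 mm above the feeder's origin, this point at 225 mm. It runs round the jack axis in a level circle of 60 mm radius and can be held from above with the hand kept at one yaw.
- crank (a joint): Crank angle in rad, clockwise from above, 0 to 2 at the start, stop at 12. At q the grip lies at angle -0.6 - q about z in the feeder's frame (0 = feeder x). Winding free takes about 6 N at the grip; after the foot touches this grows by some 3 N per rad (3 to 5 N more is bearing firmly, 9 N more is forcing it). The gear holds by itself when let go.
- paper_roll: Loose white paper roll with a brown core, 60 mm diameter, 110 mm long, about 0.2 kg, lying on its side on the table to the right of the feeder. Its y is the roll's axis; origin 30 mm from the axis (underneath at the start), it turns as the roll rolls.
- roll_center (a point): Centre of the paper roll, on its axis; 30 mm above the table at the start.
- cradle (a point): Where the roll's centre lies when it rests in the valley between the drums (each 30 mm thick, axes at feeder x -25 and +25, 78 mm up, from y -102 to +72): feeder x 0, y -20, 115 mm up; axes as the feeder's. 30 mm to either side along y also rests well.
- collar_grip (a point): Middle of the lockout collar, a plain ribbed aluminium sleeve 28 mm across and 30 mm long round the drive lever's stem, 56 mm up the stem from the lever's pivot when home. It is gripped from above, fingers on its two sides along the feeder's y, past the lever's black knob (23 mm across), whose top ends 48 mm above this point.
- lock_collar (a joint): Lift of the collar along the lever's stem in m: 0 is home, stop at 0.0145. A spring pulls it home with 3 to 4.5 N. It must be up at least 0.011 for its lugs to pass the steps of the gate.
- drive_lever (a joint): Angle of the drive lever in rad, 0 (start) to 0.70. Pivot at feeder x 0, y -155, 85 mm up, axis along the feeder's y. At 0 it leans 0.35 rad towards the robot (feeder -x), at 0.70 as much away; it stays where it is left and turns with 2 N. From 0.05 to 0.65 it passes only with the collar lifted.

How it is judged:
By the outcome, as a careful person would: the job done as asked, in the order asked, and still so for the second after the job is handed in, with the robot touching nothing.
It also fails if it takes over 72 s, if anything falls off the work surface, if the arm or the gripper's body presses on something with over 40 N, if the wrist force passes 120 N, or if a joint passes its speed limit or range.

ROBOT

A 6-joint arm with a two-finger parallel gripper is mounted at the origin on a cart in front of the work surface, level with it; the furniture and walls round the work are solid. World frame = base frame: x ahead of the robot, y to its left, z up, the work surface at z = 0. Lengths are in mm, angles in rad, forces in N, time in s.
With the tool pointing down it reaches from about 350 to 875 mm from the base axis. Payload 4.2 kg.
Tool frame: the origin (TCP) lies on the mounting face of the last link; the fingertips stand 173 mm ahead of it and the grasp point (between the pads) lies grip_point_offset ahead of it (grip_point_offset is the distance from the TCP to the grasp point, in mm); z points along the fingers, y is the line along which they close (so a half turn about z gives the same grasp; the last joint's range is limited). The gripper opens to 85 mm and grips with 20 to 120 N. Pads are 22 mm wide; open, the fingers measure 114 mm over their backs; the gripper's body (76 mm by 85 mm) begins 54 mm behind the grasp point. The pads swing forward as they close: fully open they stand 13 mm farther back than shut.
Start: joints at [1.489, 0.385, 0.008, 0, -1.194, -0.259], TCP at [208.868, 589.045, 404.712] pointing down, gripper open.
Joint ranges: [-3.14, 3.14], [-1.21, 2.06], [-1.07, 1.41], [-3.16, 2.05], [-2.99, -0.16], [-3.1, 3.1]. Speed limits (rad/s): [2.79, 2.79, 3.14, 3.14, 3.14, 3.14].

INTERFACE

Orientations are given as a unit quaternion [x, y, z, w].
In Python, from bench import read_state, get_image, job_done, recognise, place_of, grip_point_offset gives the robot as it stands. The module is installed in compiled form; this text tells all that it offers.
- The arm moves only by the tool carry_out, never from a script. Its arguments are lists of equal length, an entry for each row: "slide": the shift along the tool's x, y, z in m, a list of three; "roll": the turn about the tool's z in degrees; "claw": the finger opening in m, from 0 to 0.0854. A call has 1 to 8 rows; each row is the pose to reach, as a shift and turn from the pose commanded when the call began, along the tool's axes at that moment; what a row does not reach only later rows make up. A row lasts 1/8 s, in which the tool goes at most 62.5 mm and 10.7 degrees, less where a joint would pass 70% of its speed; a pose out of reach is approached as far as the arm can. A call with a gripper value outside its range is refused whole. The fingers move at their own pace and stop on an object; the grip force is fixed at half the most. Time passes only in rows, so rows that repeat a pose let the fingers close. It gives the time, the measured TCP pose, the force, the opening and the grip force at its end, in the units of the state.
- read_state(): the state, without advancing time (a new reading comes with each control period).
- get_image(name): name is "side" or "top"; returns a dict with "img" (420x560x3 uint8, red, green, blue), "z_map" (420x560 float32, mm along the optical axis (not along the pixel's ray), 0 where there is no reading), "mtx" (3x3 intrinsics, pixels), "world_from_camera" (4x4, takes a point from camera to world coordinates). Camera axes: x right, y up, looking along -z (the intrinsics and any distortion apply to the point x, -y, -z); pixel columns grow to the right and rows downward; lengths in mm; the calibration is good to about 2 mm. A picture is of the moment at which its call begins.
- job_done(): hands the job in; it is judged then, once.
Trained networks look in a picture, given as the dict that the camera call returned (one of the last four; its "shot" number tells which), for a name from the list of things; names that differ only in an ending like _2 or _b are one class to them, and where a whole thing is asked for, a point or a joint stands for the part that bears it (a point fixed in the world has none). Each returns a list of dicts, best first, with "conf" (0 to 1); they miss things now and then, are a little off and sometimes report something else, mostly with a low value. They report only what shows in the picture. A call takes as long as a camera call.
- recognise(picture, thing): "at" ([column, row] in pixels, amid what is visible of it).
- place_of(picture, thing): "at" ([column, row] in pixels: a listed point, or the origin of a listed thing).
The state is a dict: "clock": time; "joints": joint angles; "joint_vel": joint speeds; "joint_efforts": joint torques, N m; "position": TCP position; "ee_rot": TCP orientation; "contact_force": force on the tool from outside, world axes, zero at the start; "wrist_torque": the same for the moment, N m; "gripper_width": finger opening in mm; "grasp_force": force on a finger pad.
Only numpy, scipy, OpenCV 4.12 (cv2) and the standard library are available. Lean on these libraries where they do the work, as an engineer would, in place of code of your own. Each camera call takes 0.05 s, during which the arm holds its last target. There are 200 camera calls.

## Working session

There is one attempt and no reset: what is moved stays moved. The work goes in short steps, Python scripts to look and compute and a tool call to move; the robot and the scene stay as the last step left them, time stands still between calls to the robot, and variables do not carry over. Pictures are saved under pics/ and viewed, at most 10 in all, crops included, and the job is handed in when it is done.

Besides the shell and the picture viewer there is one more tool, called after ">>>" as name(argument=value, ...) on one line, values as JSON. carry_out: Moves the arm, as the interface text tells. Its arguments: {"type":"object","properties":{"slide":{"type":"array"},"roll":{"type":"array"},"claw":{"type":"array"}},"required":["slide","roll","claw"]}

```bash
mkdir -p pics; cat > h.py <<'E'
import numpy as np, cv2
from bench import *
from scipy.spatial.transform import Rotation as R
def pix2w(p,at,z=None,depth=None):
    K=p["mtx"];T=p["world_from_camera"];u,v=at
    d=np.array([(u-K[0,2])/K[0,0],-(v-K[1,2])/K[1,1],-1.0])
    o=T[:3,3];w=T[:3,:3]@d
    if z is not None: s=(z-o[2])/w[2]
    else:
        s=depth if depth else p["z_map"][int(round(v)),int(round(u))]
    return o+s*w
def w2pix(p,w):
    K=p["mtx"];T=p["world_from_camera"];c=T[:3,:3].T@(np.array(w)-T[:3,3])
    return [K[0,0]*c[0]/-c[2]+K[0,2],K[1,1]*-c[1]/-c[2]+K[1,2]]
def save(p,n,crop=None,s=1):
    im=p["img"][:,:,::-1]
    if crop: a,b,c,d=crop;im=im[b:d,a:c]
    cv2.imwrite("pics/"+n,cv2.resize(np.ascontiguousarray(im),None,fx=s,fy=s))
def st():
    s=read_state();r=R.from_quat(s["ee_rot"]).as_matrix()
    print("t",round(s["clock"],2),"pos",np.round(s["position"],1),"yaw(toolx)",round(np.degrees(np.arctan2(r[1,0],r[0,0])),1),"zaxis",np.round(r[:,2],3),"F",np.round(s["contact_force"],1),"w",round(s["gripper_width"],1),"gf",round(s["grasp_force"],1),"j",np.round(s["joints"],2))
    return s
E
cat > look.py <<'E'
from h import *
import h
st();print("gpo",grip_point_offset if not callable(grip_point_offset) else grip_point_offset())
for c in("side","top"):
    p=get_image(c);save(p,f"a_{c}.png")
    print(c,p["mtx"].round(1).tolist(),p["world_from_camera"].round(3).tolist(),[k for k in p])
    for t in["feeder","jack_axis","spreader_pad","jack_foot","foot_sole","crank_grip","paper_roll","roll_center","cradle","collar_grip"]:
        for f in(recognise,place_of):
            try:r=f(p,t)
            except Exception as e:r=[];print(t,e)
            print(t,f.__name__,[(np.round(x["at"],1).tolist(),round(x["conf"],2),np.round(pix2w(p,x["at"]),0).tolist()) for x in r[:2]])
E
python3 look.py
```

```text
t 0.0 pos [208.8 588.9 403.6] yaw(toolx) -19.5 zaxis [-0.001 -0.002 -1.   ] F [-0.4  0.5 -0.3] w 85.3 gf 0.0 j [ 1.49  0.39  0.01 -0.   -1.19 -0.26]
gpo 154.70000000000002
side [[476.8, 0.0, 284.0], [0.0, 476.8, 213.6], [0.0, 0.0, 1.0]] [[-0.474, -0.638, 0.607, 1349.364], [0.88, -0.355, 0.314, 451.591], [0.015, 0.683, 0.73, 1145.626], [0.0, 0.0, 0.0, 1.0]] ['img', 'z_map', 'mtx', 'world_from_camera', 'shot']
feeder call []
feeder call [([268.1, 244.6], 0.56, [582.0, 4.0, 63.0])]
jack_axis call [([254.3, 229.4], 0.66, [577.0, -45.0, 98.0])]
jack_axis call [([315.0, 219.6], 0.92, [549.0, 130.0, 208.0])]
spreader_pad call [([384.5, 296.6], 0.63, [552.0, 362.0, 13.0])]
spreader_pad call [([386.0, 297.9], 0.63, [556.0, 367.0, 15.0])]
jack_foot call []
jack_foot call [([310.8, 255.5], 0.48, [553.0, 129.0, 56.0])]
foot_sole call [([314.0, 260.3], 0.58, [554.0, 141.0, 43.0])]
foot_sole call [([315.7, 258.6], 0.64, [551.0, 144.0, 49.0]), ([311.3, 253.5], 0.51, [558.0, 132.0, 74.0])]
crank_grip call []
crank_grip call [([313.9, 193.2], 0.47, [500.0, 101.0, 250.0])]
paper_roll call [([201.4, 18
[... 1371 characters left out ...]
4, 217.8], 0.66, [531.0, -172.0, 188.0])]
crank_grip call [([261.3, 225.9], 0.57, [482.0, 92.0, 232.0])]
paper_roll call [([402.1, 256.2], 0.71, [446.0, -341.0, 58.0])]
paper_roll call [([396.9, 260.7], 0.69, [432.0, -327.0, 50.0]), ([310.7, 213.8], 0.67, [574.0, -54.0, 3.0])]
roll_center call [([396.7, 259.9], 0.89, [434.0, -324.0, 59.0])]
roll_center call [([399.6, 255.6], 0.78, [447.0, -333.0, 61.0]), ([185.7, 215.9], 0.37, [539.0, 351.0, 14.0])]
cradle call [([324.3, 220.2], 0.6, [538.0, -93.0, 90.0])]
cradle call [([307.0, 215.2], 0.68, [569.0, -42.0, 0.0])]
collar_grip call [([351.9, 214.6], 0.4, [546.0, -168.0, 158.0])]
collar_grip call [([351.2, 219.7], 0.44, [532.0, -167.0, 155.0])]
```

View pics/a_top.png

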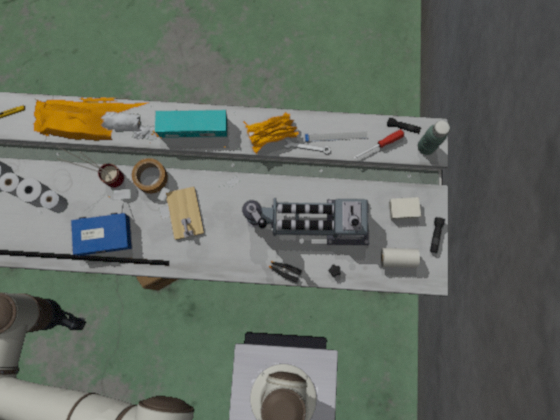

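View pics/a_side.png

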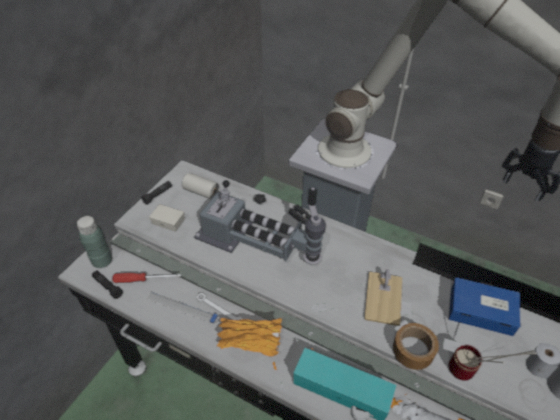

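```bash
cat > geo.py <<'E'
from h import *
def cloud(p):
    K=p["mtx"];T=p["world_from_camera"];z=p["z_map"];v,u=np.nonzero(z>0);d=z[v,u]
    c=np.stack([(u-K[0,2])/K[0,0]*d,-(v-K[1,2])/K[1,1]*d,-d],1)
    return c@T[:3,:3].T+T[:3,3]
def sel(w,b): 
    m=np.ones(len(w),bool)
    for i in range(3): m&=(w[:,i]>b[2*i])&(w[:,i]<b[2*i+1])
    return w[m]
def rect(n,w):
    if len(w)<5: print(n,len(w));return
    r=cv2.minAreaRect(w[:,:2].astype(np.float32));print(n,len(w),np.round(r[0],1),np.round(r[1],1),round(r[2],1),"zmed",np.round(np.median(w[:,2]),1),"med",np.round(np.median(w[:,:2],0),1))
if __name__=="__main__":
  for c in("top","side"):
    p=get_image(c);w=cloud(p);print(c)
    rect("pad plate",sel(w,(440,650,280,420,8,22)))
    rect("handle",sel(w,(440,650,280,420,30,60)))
    rect("roll",sel(w,(380,520,-420,-250,35,75)))
    rect("housing",sel(w,(450,620,-260,-70,98,120)))
    rect("drums",sel(w,(450,620,-110,60,70,104)))
    rect("endplate",sel(w,(450,620,40,90,92,112)))
    rect("jacktop",sel(w,(450,620,70,200,170,200)))
    rect("grip",sel(w,(420,620,40,200,238,262)))
    rect("grip lower",sel(w,(420,620,40,200,200,238)))
    rect("knob",sel(w,(450,620,-260,-70,175,230)))
    rect("collar",sel(w,(450,620,-260,-70,125,165)))
    rect("table",sel(w,(450,500,200,280,-15,15)))
    rect("foot",sel(w,(450,620,100,200,25,62)))
E
python3 geo.py
```

```text
top
pad plate 1257 [542.9 354.4] [137.1 197.4] 87.5 zmed 13.0 med [553.  358.2]
handle 52 [503.3 342.3] [48.7 10.7] 16.0 zmed 46.0 med [503.4 341.8]
roll 676 [ 446.3 -339.8] [ 57.3 111.8] 3.0 zmed 55.6 med [ 443.7 -338.2]
housing 1130 [ 553.5 -145.5] [113.  154.1] 3.3 zmed 111.2 med [ 556.9 -163. ]
drums 1113 [544.4 -24. ] [102.7 173.1] 3.5 zmed 95.2 med [534.7 -27.5]
endplate 207 [543.2  64.3] [ 48.3 110.3] 89.9 zmed 104.3 med [539.4  59.5]
jacktop 253 [536.  123.6] [62.2 63.3] 72.2 zmed 187.3 med [535.6 123.6]
grip 64 [492.6  89.5] [22.2 22. ] 1.7 zmed 254.2 med [491.2  89.1]
grip lower 90 [515.6 109.3] [83.8 24.7] 35.9 zmed 203.9 med [531.5 120.3]
knob 47 [ 522.4 -173.3] [20.3 19.2] 1.7 zmed 187.3 med [ 521.4 -174. ]
collar 60 [ 540.2 -172.6] [41.2 26.9] 6.8 zmed 151.6 med [ 543.4 -168.2]
table 380 [475. 240.] [79.9 49.9] 89.9 zmed 0.6 med [475.1 240.4]
foot 35 [521.9 131.9] [39.1 12.4] 75.2 zmed 39.5 med [520.3 128.7]
side
pad plate 1563 [555.7 348.4] [167.2 130. ] 11.1 zmed 12.9 med [558.3 362.7]
handle 60 [505.7 347.2] [48.6 10. ] 16.9 zmed 46.5 med [510.4 348.2]
roll 476 [ 448.4 -335.8] [ 58.2 115.9] 4.6 zmed 54.6 med [ 458.5 -329.7]
housing 901 [ 554.1 -146.3] [116.5 145.8] 3.4 zmed 110.6 med [ 569.4 -153.8]
drums 1133 [550.6 -24.6] [ 99. 175.] 3.6 zmed 94.2 med [565.3 -24.2]
endplate 244 [542.1  64.5] [110.7  48.5] 0.0 zmed 102.0 med [562.4  64.1]
jacktop 314 [533.8 118.2] [86.7 56.8] 58.5 zmed 185.8 med [549.6 132.5]
grip 75 [494.1  95.1] [22.  22.6] 50.7 zmed 250.7 med [497.5  95.7]
grip lower 158 [520.1 115.8] [73.1 27.5] 35.5 zmed 207.5 med [505.3 104.7]
knob 44 [ 523.5 -168.8] [17.8 20.4] 31.2 zmed 185.7 med [ 526.1 -168.4]
collar 130 [ 541.1 -169.4] [45.1 25.3] 0.3 zmed 147.1 med [ 543.  -166.3]
table 352 [475.  240.1] [79.6 49.8] 90.0 zmed 0.2 med [476.1 240.5]
foot 155 [546.2 131.9] [41. 51.] 20.9 zmed 40.9 med [552.6 136.7]
```

```bash
cat > g2.py <<'E'
from geo import *
a=np.radians(3.4);Rz=np.array([[np.cos(a),-np.sin(a)],[np.sin(a),np.cos(a)]])
ps={c:get_image(c) for c in("top","side")}
for c,p in ps.items():
    w=cloud(p);f=w.copy();f[:,:2]=(w[:,:2]-[536,126])@Rz   # feeder axes, jack origin guess
    def pr(n,b):
        q=sel(f,b);print(c,n,len(q),"lo",np.round(np.percentile(q,2,0),1),"hi",np.round(np.percentile(q,98,0),1))
    pr("housing",(-90,90,-370,-230,104,118))
    pr("endplate",(-90,90,-90,-35,100,112))
    pr("jack ring",(-45,45,0,45,176,196))
    pr("jack ringR",(0,45,-45,45,176,196))
    pr("tube",(-45,45,-45,45,120,170))
    pr("drums",(-70,70,-200,-100,85,100))
    pr("grip",(-90,90,-90,90,240,262))
    pr("knob",(-60,60,-340,-250,175,230))
    print("jack",[ (np.round(pix2w(p,x["at"],z=187),1),round(x["conf"],2)) for x in place_of(p,"jack_axis")[:1]])
    print("gripc",[ (np.round(pix2w(p,x["at"],z=230),1),round(x["conf"],2)) for x in place_of(p,"crank_grip")[:1]])
    print("collar",[ (np.round(pix2w(p,x["at"],z=143),1),round(x["conf"],2)) for x in place_of(p,"collar_grip")[:1]])
    print("roll",[ (np.round(pix2w(p,x["at"],z=30),1),round(x["conf"],2)) for x in place_of(p,"roll_center")[:1]])
    print("pad",[ (np.round(pix2w(p,x["at"],z=0),1),round(x["conf"],2)) for x in place_of(p,"spreader_pad")[:1]])
    print("sole",[ (np.round(pix2w(p,x["at"],z=35),1),round(x["conf"],2)) for x in place_of(p,"foot_sole")[:2]])
im=np.vstack([cv2.resize(ps["top"]["img"][150:270,130:430],None,fx=2.5,fy=2.5),cv2.resize(ps["side"]["img"][180:300,180:480],None,fx=2.5,fy=2.5)])[:,:,::-1]
cv2.imwrite("pics/crop1.png",im)
E
python3 g2.py
```

```text
top housing 929 lo [ -52.2 -346.6  104.5] hi [  54.  -252.3  117.7]
top endplate 153 lo [-47.5 -81.9 100.2] hi [ 54.1 -39.2 111.8]
top jack ring 109 lo [-22.4   1.1 177.6] hi [ 29.5  27.3 191.8]
top jack ringR 113 lo [  1.2 -27.2 178. ] hi [ 30.1  25.3 193.6]
top tube 11 lo [-23.9 -26.8 130. ] hi [ -6.1  15.6 169.4]
top drums 491 lo [ -35.9 -198.7   86.9] hi [  39.5 -100.5   99.9]
top grip 62 lo [-56.8 -44.7 245.9] hi [-34.7 -22.8 259.7]
top knob 47 lo [ -41.2 -307.9  178.8] hi [ -22.7 -289.9  194.8]
jack [(array([531.9, 121.3, 187. ]), 0.66)]
gripc [(array([477.6,  87.2, 230. ]), 0.44)]
collar [(array([ 539.8, -173.2,  143. ]), 0.56)]
roll [(array([ 436.8, -336. ,   30. ]), 0.76)]
pad [(array([553. , 357.2,   0. ]), 0.8)]
sole [(array([544.5, 126.2,  35. ]), 0.39)]
side housing 756 lo [ -49.2 -342.   105. ] hi [  55.2 -247.4  117.5]
side endplate 142 lo [-47.3 -80.9 100.2] hi [ 56.4 -36.5 111.9]
side jack ring 134 lo [-17.7   1.  177.2] hi [ 32.1  30.8 194.8]
side jack ringR 176 lo [  1.9 -20.4 177. ] hi [ 32.5  30.4 195.2]
side tube 162 lo [ -2. -20. 122.] hi [ 31.5  30.7 169.6]
side drums 500 lo [ -32.4 -197.1   86.1] hi [  42.2 -101.7   99.7]
side grip 69 lo [-52.6 -39.5 240.6] hi [-34.2 -18.7 257.8]
side knob 44 lo [ -38.6 -304.7  176.4] hi [ -19.5 -285.4  191.4]
jack [(array([537.5, 126.8, 187. ]), 0.75)]
gripc [(array([478.1,  83.9, 230. ]), 0.64)]
collar [(array([ 560.7, -241.3,  143. ]), 0.71)]
roll [(array([ 444.7, -324.2,   30. ]), 0.65)]
pad [(array([547.5, 366.4,   0. ]), 0.78)]
sole [(array([530.4, 132. ,  35. ]), 0.56)]
```

View pics/crop1.png

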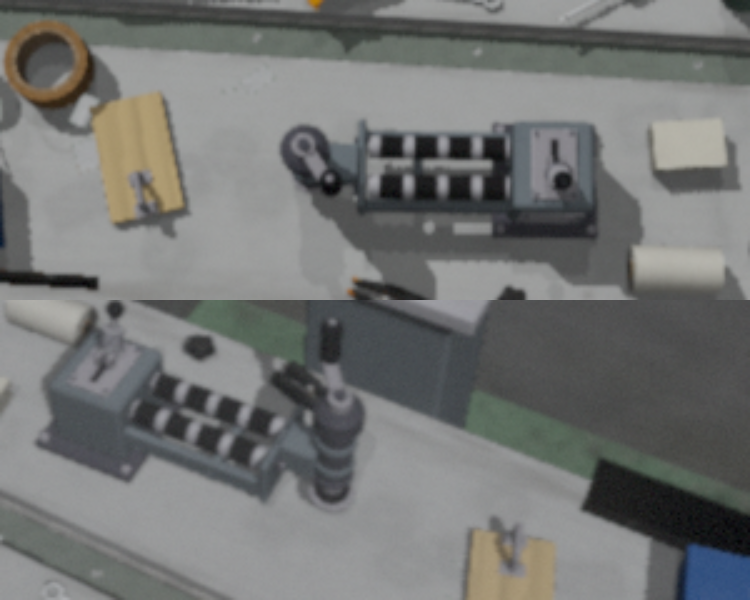

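```bash
cat > mv.py <<'E'
# usage: mv.py x y z yaw  -> slide/roll from current pose for grasp-point target (world)
from h import *
import sys
s=st();r=R.from_quat(s["ee_rot"]).as_matrix();g=np.array(s["position"])+grip_point_offset*r[:,2]
yaw=np.degrees(np.arctan2(r[1,0],r[0,0]));print("grasp",g.round(1),"yaw",yaw.round(1))
v=[float(a) for a in sys.argv[1:]]
for i in range(0,len(v),4):
    t=v[i:i+4];d=np.array(t[:3])-g;dy=(t[3]-yaw+180)%360-180
    print(t,"slide(m)",np.round(r.T@d/1000,4),"roll",round(-dy,1))
E
python3 mv.py 503.5 343 150 16 503.5 343 43 16
```

```text
t 2.9 pos [208.9 589.  404.7] yaw(toolx) -19.5 zaxis [-0. -0. -1.] F [-0.1 -0.1 -0.3] w 85.6 gf 0.0 j [ 1.49  0.38  0.01  0.   -1.19 -0.26]
grasp [208.9 589.  250. ] yaw -19.5
[503.5, 343.0, 150.0, 16.0] slide(m) [0.3599 0.1334 0.1   ] roll -35.5
[503.5, 343.0, 43.0, 16.0] slide(m) [0.3599 0.1334 0.207 ] roll -35.5
```

>>> carry_out(slide=[[0.36, 0.1334, 0.1], [0.36, 0.1334, 0.1], [0.36, 0.1334, 0.1], [0.36, 0.1334, 0.1], [0.36, 0.1334, 0.1], [0.36, 0.1334, 0.1], [0.36, 0.1334, 0.1], [0.36, 0.1334, 0.1]], roll=[-35.5, -35.5, -35.5, -35.5, -35.5, -35.5, -35.5, -35.5], claw=[0.06, 0.06, 0.06, 0.06, 0.06, 0.06, 0.06, 0.06])

```text
clock: 3.9
position: [504.8, 341.5, 303.8]
ee_rot: [0.991, 0.137, -0.001, 0.001]
contact_force: [-0.4, -0.6, -0.2]
gripper_width: 59.9
grasp_force: 0.0
```

```bash
python3 mv.py 503.5 343 42 16; python3 - <<'E'
from geo import *
p=get_image("side");w=cloud(p);rect("handle",sel(w,(470,540,310,380,30,52)));save(p,"b.png",(300,180,500,330),4)
E
```

```text
t 3.9 pos [504.8 341.5 303.8] yaw(toolx) 15.8 zaxis [-0.001 -0.001 -1.   ] F [-0.4 -0.6 -0.2] w 59.9 gf 0.0 j [ 0.86  0.44 -0.17 -0.   -0.96  0.99]
grasp [504.6 341.3 149.1] yaw 15.8
[503.5, 343.0, 42.0, 16.0] slide(m) [-0.0004 -0.002   0.1071] roll -0.2
handle 60 [505.2 347.1] [45.3  9.9] 17.5 zmed 46.6 med [510.6 348.5]
```

View pics/b.png

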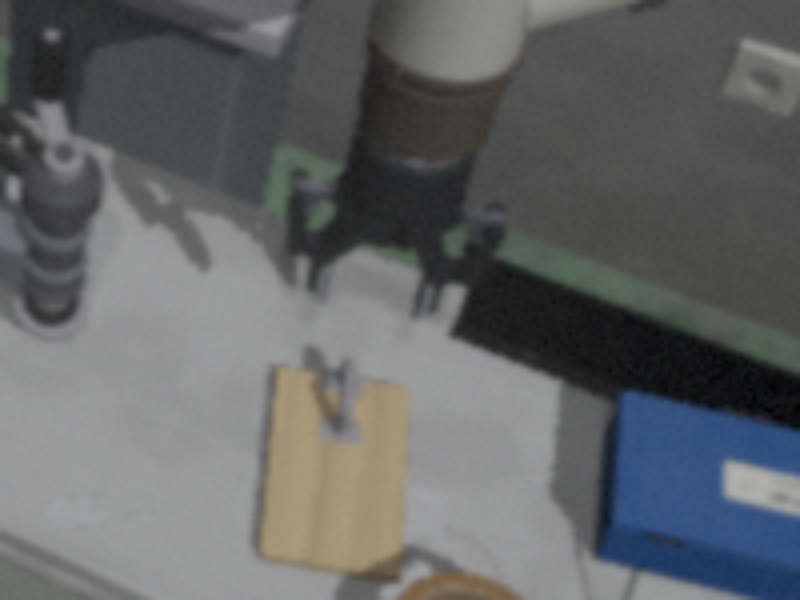

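>>> carry_out(slide=[[0, -0.002, 0.06], [0, -0.002, 0.106], [0, -0.002, 0.106], [0, -0.002, 0.106], [0, -0.002, 0.106], [0, -0.002, 0.106], [0, -0.002, 0.106], [0, -0.002, 0.106]], roll=[0, 0, 0, 0, 0, 0, 0, 0], claw=[0.06, 0.06, 0.06, 0.0, 0.0, 0.0, 0.0, 0.0])

```text
clock: 4.95
position: [503.4, 345.3, 201.1]
ee_rot: [0.99, 0.139, 0.001, -0.001]
contact_force: [-0.7, 0.2, 6.6]
gripper_width: 7.4
grasp_force: 58.6
```

```bash
python3 mv.py 503.5 343 42 16
```

```text
t 4.95 pos [503.4 345.3 201.1] yaw(toolx) 16.0 zaxis [ 0.002  0.002 -1.   ] F [-0.7  0.2  6.6] w 7.4 gf 58.6 j [ 0.87  0.57 -0.26  0.   -0.74  0.98]
grasp [503.8 345.6  46.4] yaw 16.0
[503.5, 343.0, 42.0, 16.0] slide(m) [-0.001   0.0025  0.0043] roll -0.0
```

>>> carry_out(slide=[[0, 0, -0.004], [0, 0, -0.006]], roll=[0, 0], claw=[0, 0])

```text
clock: 5.2
position: [502.7, 344.5, 204.4]
ee_rot: [0.99, 0.139, -0.001, 0.0]
contact_force: [-0.5, -0.3, -3.3]
gripper_width: 7.8
grasp_force: 58.4
```

```bash
python3 mv.py 532 300 47 -86.6
```

```text
t 5.2 pos [502.7 344.5 204.4] yaw(toolx) 15.9 zaxis [-0.001 -0.001 -1.   ] F [-0.5 -0.3 -3.3] w 7.8 gf 58.4 j [ 0.87  0.56 -0.26 -0.   -0.75  0.98]
grasp [502.5 344.4  49.7] yaw 15.9
[532.0, 300.0, 47.0, -86.6] slide(m) [0.0162 0.0508 0.0027] roll 102.5
```

>>> carry_out(slide=[[0.002, 0.006, 0], [0.004, 0.012, 0], [0.006, 0.019, 0], [0.008, 0.025, 0], [0.01, 0.031, 0], [0.012, 0.038, 0], [0.014, 0.044, 0], [0.016, 0.05, 0]], roll=[8.5, 17, 25.5, 34, 42.5, 51, 59.5, 68], claw=[0, 0, 0, 0, 0, 0, 0, 0])

```text
clock: 6.2
position: [532.0, 300.8, 204.0]
ee_rot: [0.898, -0.441, -0.0, 0.001]
contact_force: [0.1, -0.2, -4.2]
gripper_width: 7.5
grasp_force: 58.4
```

>>> carry_out(slide=[[0, 0, 0], [0, 0, 0], [0, 0, 0], [0, 0, 0], [0, 0, 0]], roll=[8.5, 17, 25.5, 34.5, 34.5], claw=[0, 0, 0, 0, 0])

```text
clock: 6.82
position: [531.9, 301.0, 204.0]
ee_rot: [0.729, -0.685, -0.0, 0.001]
contact_force: [-1.4, -0.3, -3.0]
gripper_width: 7.6
grasp_force: 58.5
```

```bash
python3 mv.py 532 210 50 -86.6; python3 - <<'E'
from geo import *
for c in("side","top"):
    p=get_image(c);w=cloud(p);q=sel(w,(470,600,120,300,6,24));rect("pad",q);rect("foot",sel(w,(500,580,100,170,24,60)))
    if c=="side":save(p,"c.png",(270,200,420,310),5)
E
```

```text
t 6.83 pos [531.9 301.  204. ] yaw(toolx) -86.5 zaxis [-0.001 -0.001 -1.   ] F [-1.4 -0.3 -3. ] w 7.6 gf 58.5 j [ 0.78  0.57 -0.26 -0.   -0.75 -0.72]
grasp [531.7 300.9  49.3] yaw -86.5
[532.0, 210.0, 50.0, -86.6] slide(m) [ 0.0907  0.0053 -0.0006] roll 0.1
pad 1117 [533.9 212.5] [120.1 173.8] 1.3 zmed 13.9 med [542.4 234. ]
foot 155 [546.5 131.8] [41.6 51.5] 20.2 zmed 40.4 med [552.5 136.4]
pad 1126 [533.8 215.8] [124.6 171.5] 2.0 zmed 14.1 med [532.8 230.1]
foot 35 [521.9 132.9] [39.2 12.8] 72.7 zmed 40.6 med [520.6 129. ]
```

View pics/c.png

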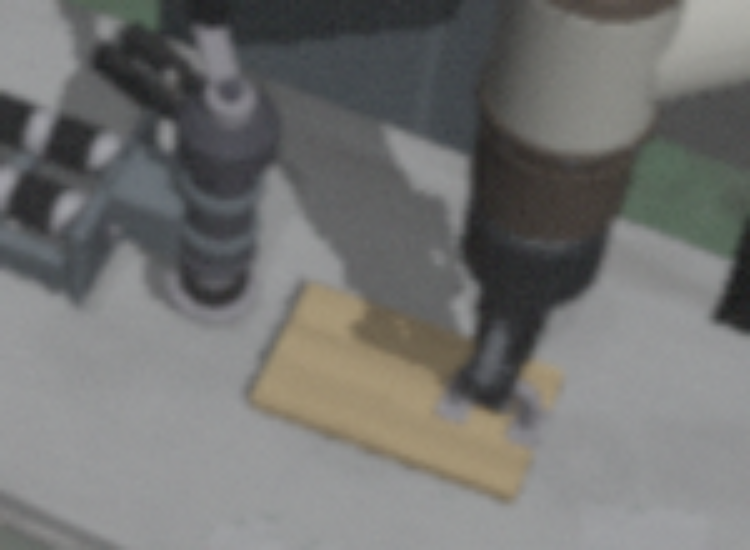

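>>> carry_out(slide=[[0.02, 0.001, 0.001], [0.04, 0.002, 0.001], [0.06, 0.003, 0.001], [0.08, 0.004, 0.001], [0.091, 0.005, 0.001], [0.091, 0.005, 0.001], [0.091, 0.005, 0.004], [0.091, 0.005, 0.005]], roll=[0, 0, 0, 0, 0, 0, 0, 0], claw=[0, 0, 0, 0, 0, 0, 0, 0])

```text
clock: 7.92
position: [533.0, 210.7, 201.0]
ee_rot: [0.729, -0.685, 0.0, 0.0]
contact_force: [-3.3, -2.6, 9.6]
gripper_width: 7.5
grasp_force: 59.9
```

```bash
python3 mv.py 532 210 50 -86.6; python3 - <<'E'
from geo import *
for c in("side","top"):
    p=get_image(c)
    if c=="side":save(p,"d.png",(230,180,380,290),5)
    print(c,[(np.round(pix2w(p,x["at"],z=0),1),round(x["conf"],2)) for x in place_of(p,"spreader_pad")[:2]],[(np.round(pix2w(p,x["at"],z=35),1),round(x["conf"],2)) for x in place_of(p,"foot_sole")[:2]])
E
```

```text
t 7.92 pos [533.  210.7 201. ] yaw(toolx) -86.4 zaxis [ 0.001 -0.001 -1.   ] F [-3.3 -2.6  9.6] w 7.5 gf 59.9 j [ 0.66  0.52 -0.36  0.   -0.69 -0.6 ]
grasp [533.1 210.6  46.3] yaw -86.4
[532.0, 210.0, 50.0, -86.6] slide(m) [ 0.0005  0.0011 -0.0037] roll 0.2
side [(array([528.9, 168.5,   0. ]), 0.97), (array([ 434.7, -352.2,    0. ]), 0.59)] [(array([539.3, 131.4,  35. ]), 0.59)]
top [(array([531.8, 144.9,   0. ]), 0.84)] [(array([530.3, 123.9,  35. ]), 0.47), (array([ 449. , -332.2,   35. ]), 0.18)]
```

View pics/d.png

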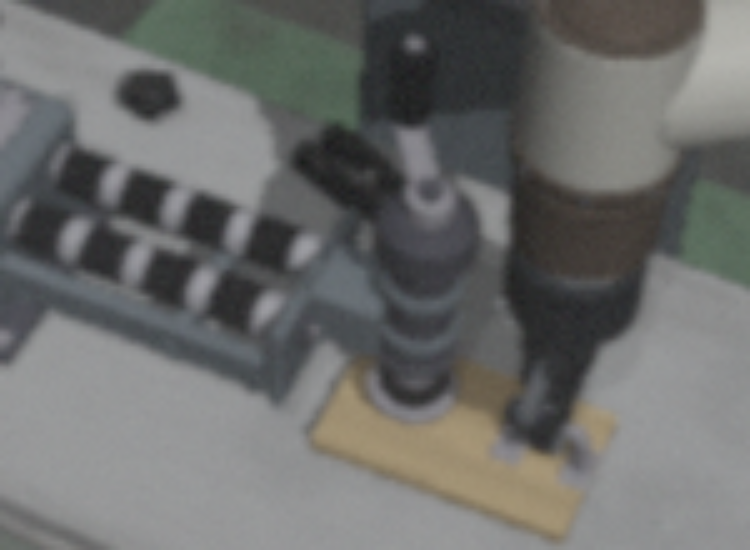

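>>> carry_out(slide=[[0, 0, -0.002], [0, 0, -0.002], [0, 0, -0.002], [0, 0, -0.05], [0, 0, -0.11], [0, 0, -0.17], [0, 0, -0.23], [0, 0, -0.25]], roll=[0, 0, 0, 0, 0, 0, 0, 0], claw=[0.05, 0.06, 0.06, 0.06, 0.06, 0.06, 0.06, 0.06])

```text
clock: 9.22
position: [532.8, 210.1, 454.8]
ee_rot: [0.728, -0.685, 0.001, -0.004]
contact_force: [-1.0, 0.5, -1.2]
gripper_width: 60.5
grasp_force: 0.0
```

```bash
python3 mv.py 491.5 89.5 290 -86.6 491.5 89.5 230 -86.6; python3 - <<'E'
from geo import *
a=np.radians(3.4);Rz=np.array([[np.cos(a),-np.sin(a)],[np.sin(a),np.cos(a)]])
for c in("side","top"):
    p=get_image(c);w=cloud(p);w[:,:2]=(w[:,:2]-[537,126])@Rz;q=sel(w,(-60,60,-70,130,7,22));q=q[q[:,2]<18];print(c,np.round(np.percentile(q,[1,99],0),1).tolist())
    f=sel(w,(-40,40,-40,40,24,60));print(np.round(np.percentile(f,[2,50,98],0),1).tolist())
    rect("grip",sel(w,(-90,0,-90,0,243,262)))
E
```

```text
t 9.22 pos [532.8 210.1 454.8] yaw(toolx) -86.5 zaxis [ 0.007  0.004 -1.   ] F [-1.   0.5 -1.2] w 60.5 gf 0.0 j [ 0.66  0.26 -0.04  0.   -1.26 -0.6 ]
grasp [534.  210.8 300.1] yaw -86.5
[491.5, 89.5, 290.0, -86.6] slide(m) [0.1185 0.0499 0.0092] roll 0.1
[491.5, 89.5, 230.0, -86.6] slide(m) [0.1187 0.0503 0.0692] roll 0.1
side [[-47.7, -40.6, 7.4], [49.0, 116.6, 17.6]]
[[-10.5, -20.7, 32.0], [15.9, 9.7, 41.5], [27.7, 27.8, 55.1]]
grip 61 [-43.8 -28. ] [21.6 21.7] 58.2 zmed 253.1 med [-42.4 -28.7]
top [[-46.8, -46.0, 7.2], [48.9, 112.6, 17.6]]
[[-25.2, -11.6, 30.3], [-16.7, 5.9, 39.9], [-4.3, 24.7, 51.1]]
grip 63 [-47.  -33.7] [22.4 22.3] 84.7 zmed 254.5 med [-47.4 -33.8]
```

>>> carry_out(slide=[[0.058, 0.025, 0.0], [0.119, 0.05, 0.0], [0.119, 0.05, 0.01], [0.119, 0.05, 0.069], [0.119, 0.05, 0.069], [0.119, 0.05, 0.069], [0.119, 0.05, 0.069], [0.119, 0.05, 0.069]], roll=[0, 0, 0, 0, 0, 0, 0, 0], claw=[0.06, 0.06, 0.06, 0.06, 0.06, 0.02, 0.015, 0.015])

```text
clock: 10.32
position: [491.1, 89.0, 382.8]
ee_rot: [0.729, -0.685, 0.001, -0.003]
contact_force: [4.2, 1.8, 1.9]
gripper_width: 22.7
grasp_force: 58.7
```

```bash
python3 mv.py 491.5 89.5 230 -86.6
```

```text
t 10.32 pos [491.1  89.  382.8] yaw(toolx) -86.5 zaxis [ 0.006  0.002 -1.   ] F [4.2 1.8 1.9] w 22.7 gf 58.7 j [ 0.51  0.19 -0.33  0.   -1.05 -0.44]
grasp [492.1  89.4 228.1] yaw -86.5
[491.5, 89.5, 230.0, -86.6] slide(m) [-0.0001  0.0006 -0.0019] roll 0.1
```

```bash
cat > arc.py <<'E'
# arc.py cx cy cmdx cmdy phi0 step n [yaw]: rows for a clockwise arc from commanded point
import sys,numpy as np
cx,cy,x,y,p0,s,n=map(float,sys.argv[1:8]);psi=np.radians(-86.5)
X=np.array([np.cos(psi),np.sin(psi)]);Y=np.array([np.sin(psi),-np.cos(psi)])
rows=[]
for i in range(1,int(n)+1):
    a=np.radians(p0-s*i);d=np.array([cx+60*np.cos(a)-x,cy+60*np.sin(a)-y])/1000
    rows.append([round(float(d@X),4),round(float(d@Y),4),0])
print(rows);a=np.radians(p0-s*n);print("end cmd",round(cx+60*np.cos(a),2),round(cy+60*np.sin(a),2),"phi",p0-s*n)
E
python3 arc.py 538 126.5 491.4 89.2 -141 10 8
```

```text
[[-0.0086, 0.0054, 0], [-0.0184, 0.009, 0], [-0.0286, 0.0109, 0], [-0.0391, 0.011, 0], [-0.0494, 0.0093, 0], [-0.0593, 0.0058, 0], [-0.0684, 0.0007, 0], [-0.0764, -0.006, 0]]
end cmd 492.72 165.86 phi -221.0
```

>>> carry_out(slide=[[-0.0086, 0.0054, 0], [-0.0184, 0.009, 0], [-0.0286, 0.0109, 0], [-0.0391, 0.011, 0], [-0.0494, 0.0093, 0], [-0.0593, 0.0058, 0], [-0.0684, 0.0007, 0], [-0.0764, -0.006, 0]], roll=[0, 0, 0, 0, 0, 0, 0, 0], claw=[0.015, 0.015, 0.015, 0.015, 0.015, 0.015, 0.015, 0.015])

```text
clock: 11.32
position: [492.5, 163.3, 382.8]
ee_rot: [0.728, -0.685, 0.003, 0.001]
contact_force: [6.0, -12.0, 3.1]
gripper_width: 22.4
grasp_force: 59.4
```

```bash
cat > fr.py <<'E'
from h import *
import sys
cx,cy=map(float,sys.argv[1:3]);s=st();r=R.from_quat(s["ee_rot"]).as_matrix();g=np.array(s["position"])+grip_point_offset*r[:,2]
d=g[:2]-[cx,cy];f=np.degrees(np.arctan2(d[1],d[0]));u=d/np.hypot(*d);F=np.array(s["contact_force"])
print("grasp",g.round(1),"r",np.hypot(*d).round(1),"phi",f.round(1),"Ftan(resist)",round(float(-F[:2]@[u[1],-u[0]]),2),"Frad",round(float(F[:2]@u),2))
E
python3 fr.py 538 126.5; python3 arc.py 538 126.5 492.72 165.86 -221 12 8
```

```text
t 11.32 pos [492.5 163.3 382.8] yaw(toolx) -86.5 zaxis [ 0.003 -0.005 -1.   ] F [  6.  -12.    3.1] w 22.4 gf 59.4 j [ 0.63  0.22 -0.29  0.01 -1.06 -0.58]
grasp [493.  162.5 228.1] r 57.7 phi 141.3 Ftan(resist) 5.64 Frad -12.14
[[-0.008, -0.0097, 0], [-0.0138, -0.0208, 0], [-0.0171, -0.0329, 0], [-0.0179, -0.0454, 0], [-0.016, -0.0578, 0], [-0.0116, -0.0696, 0], [-0.0049, -0.0801, 0], [0.0039, -0.0891, 0]]
end cmd 581.88 167.42 phi -317.0
```

```bash
python3 arc.py 540 125 492.72 165.86 -219 12 8
```

```text
[[-0.0052, -0.0099, 0], [-0.0114, -0.0208, 0], [-0.0151, -0.0327, 0], [-0.0163, -0.0452, 0], [-0.0149, -0.0577, 0], [-0.0109, -0.0696, 0], [-0.0046, -0.0804, 0], [0.0039, -0.0896, 0]]
end cmd 582.43 167.43 phi -315.0
```

>>> carry_out(slide=[[-0.0052, -0.0099, 0], [-0.0114, -0.0208, 0], [-0.0151, -0.0327, 0], [-0.0163, -0.0452, 0], [-0.0149, -0.0577, 0], [-0.0109, -0.0696, 0], [-0.0046, -0.0804, 0], [0.0039, -0.0896, 0]], roll=[0, 0, 0, 0, 0, 0, 0, 0], claw=[0.015, 0.015, 0.015, 0.015, 0.015, 0.015, 0.015, 0.015])

```text
clock: 12.32
position: [581.1, 168.1, 382.9]
ee_rot: [0.729, -0.685, -0.0, -0.002]
contact_force: [-2.0, 4.7, 5.0]
gripper_width: 22.6
grasp_force: 59.7
```

```bash
python3 fr.py 540 125; python3 arc.py 540 125 582.43 167.43 -315 11 8
```

```text
t 12.32 pos [581.1 168.1 382.9] yaw(toolx) -86.4 zaxis [ 0.003  0.004 -1.   ] F [-2.   4.7  5. ] w 22.6 gf 59.7 j [ 0.55  0.37 -0.08 -0.   -1.12 -0.49]
grasp [581.6 168.7 228.2] r 60.3 phi 46.4 Ftan(resist) 4.72 Frad 2.0
[[0.0093, -0.0068, 0], [0.0197, -0.0116, 0], [0.0309, -0.0144, 0], [0.0424, -0.015, 0], [0.0538, -0.0134, 0], [0.0646, -0.0097, 0], [0.0746, -0.0039, 0], [0.0833, 0.0036, 0]]
end cmd 583.88 84.08 phi -403.0
```

>>> carry_out(slide=[[0.0093, -0.0068, 0], [0.0197, -0.0116, 0], [0.0309, -0.0144, 0], [0.0424, -0.015, 0], [0.0538, -0.0134, 0], [0.0646, -0.0097, 0], [0.0746, -0.0039, 0], [0.0833, 0.0036, 0]], roll=[0, 0, 0, 0, 0, 0, 0, 0], claw=[0.015, 0.015, 0.015, 0.015, 0.015, 0.015, 0.015, 0.015])

```text
clock: 13.32
position: [583.5, 84.1, 382.9]
ee_rot: [0.729, -0.685, 0.002, -0.004]
contact_force: [2.7, 5.0, 2.8]
gripper_width: 22.6
grasp_force: 59.5
```

```bash
python3 fr.py 540 125; python3 arc.py 540 125 583.88 84.08 -403 8 8
```

```text
t 13.32 pos [583.5  84.1 382.9] yaw(toolx) -86.5 zaxis [ 0.007  0.003 -1.   ] F [2.7 5.  2.8] w 22.6 gf 59.5 j [ 0.42  0.34 -0.12 -0.   -1.11 -0.36]
grasp [584.7  84.7 228.2] r 60.2 phi -42.1 Ftan(resist) 5.53 Frad -1.37
[[0.0053, 0.0065, 0], [0.0097, 0.0136, 0], [0.013, 0.0213, 0], [0.0153, 0.0293, 0], [0.0164, 0.0376, 0], [0.0163, 0.046, 0], [0.0151, 0.0543, 0], [0.0127, 0.0623, 0]]
end cmd 522.46 67.62 phi -467.0
```

>>> carry_out(slide=[[0.0053, 0.0065, 0], [0.0097, 0.0136, 0], [0.013, 0.0213, 0], [0.0153, 0.0293, 0], [0.0164, 0.0376, 0], [0.0163, 0.046, 0], [0.0151, 0.0543, 0], [0.0127, 0.0623, 0]], roll=[0, 0, 0, 0, 0, 0, 0, 0], claw=[0.015, 0.015, 0.015, 0.015, 0.015, 0.015, 0.015, 0.015])

```text
clock: 14.32
position: [522.5, 67.1, 382.9]
ee_rot: [0.728, -0.685, 0.002, -0.004]
contact_force: [6.7, 0.2, 1.8]
gripper_width: 22.5
grasp_force: 59.5
```

```bash
python3 fr.py 540 125; python3 arc.py 540 125 522.46 67.62 -467 8 5; python3 - <<'E'
from geo import *
p=get_image("side");save(p,"e.png",(250,200,390,300),5)
E
```

```text
t 14.32 pos [522.5  67.1 382.9] yaw(toolx) -86.5 zaxis [ 0.008  0.002 -1.   ] F [6.7 0.2 1.8] w 22.5 gf 59.5 j [ 0.44  0.23 -0.27  0.   -1.06 -0.38]
grasp [523.8  67.4 228.2] r 59.8 phi -105.7 Ftan(resist) 6.43 Frad -2.07
[[-0.0035, 0.0076, 0], [-0.008, 0.0147, 0], [-0.0134, 0.021, 0], [-0.0197, 0.0266, 0], [-0.0267, 0.0312, 0]]
end cmd 489.68 92.32 phi -507.0
```

View pics/e.png

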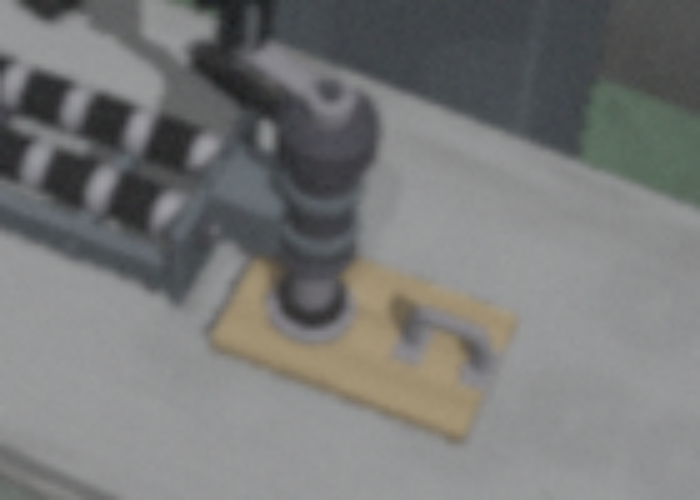

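>>> carry_out(slide=[[-0.0035, 0.0076, 0], [-0.008, 0.0147, 0], [-0.0134, 0.021, 0], [-0.0197, 0.0266, 0], [-0.0267, 0.0312, 0]], roll=[0, 0, 0, 0, 0], claw=[0.015, 0.015, 0.015, 0.015, 0.015])

```text
clock: 15.0
position: [489.8, 91.2, 382.9]
ee_rot: [0.728, -0.685, 0.003, -0.002]
contact_force: [8.8, -5.8, 0.6]
gripper_width: 22.7
grasp_force: 59.4
```

```bash
python3 fr.py 540 125; python3 arc.py 540 125 489.68 92.32 -507 8 5
```

```text
t 15.0 pos [489.8  91.2 382.9] yaw(toolx) -86.5 zaxis [ 0.007 -0.001 -1.   ] F [ 8.8 -5.8  0.6] w 22.7 gf 59.4 j [ 0.51  0.19 -0.33  0.   -1.05 -0.45]
grasp [490.9  91.1 228.2] r 59.7 phi -145.3 Ftan(resist) 9.77 Frad -3.94
[[-0.0076, 0.0036, 0], [-0.0155, 0.0061, 0], [-0.0238, 0.0075, 0], [-0.0322, 0.0077, 0], [-0.0405, 0.0068, 0]]
end cmd 480.45 132.31 phi -547.0
```

>>> carry_out(slide=[[-0.0055, 0.0027, 0], [-0.0105, 0.0046, 0]], roll=[0, 0], claw=[0.015, 0.015])

```text
clock: 15.25
position: [484.5, 101.0, 382.8]
ee_rot: [0.729, -0.685, 0.003, -0.002]
contact_force: [9.3, -6.7, 2.4]
gripper_width: 22.4
grasp_force: 59.3
```

```bash
python3 fr.py 540 125
```

```text
t 15.25 pos [484.5 101.  382.8] yaw(toolx) -86.5 zaxis [ 0.006 -0.002 -1.   ] F [ 9.3 -6.7  2.4] w 22.4 gf 59.3 j [ 0.54  0.18 -0.34  0.01 -1.05 -0.48]
grasp [485.5 100.8 228.1] r 59.7 phi -156.0 Ftan(resist) 9.89 Frad -5.74
```

>>> carry_out(slide=[[0, 0, 0], [0, 0, 0], [0, 0, 0], [0, 0, -0.05], [0, 0, -0.09], [0.06, 0.009, -0.09], [0.12, 0.018, -0.09], [0.18, 0.027, -0.09]], roll=[0, 0, 0, 0, 0, 0, 0, 0], claw=[0.05, 0.06, 0.06, 0.06, 0.06, 0.06, 0.06, 0.085])

```text
clock: 16.25
position: [466.4, -81.1, 470.9]
ee_rot: [0.729, -0.685, 0.0, -0.0]
contact_force: [0.7, -0.6, 0.7]
gripper_width: 76.4
grasp_force: 0.0
```

>>> carry_out(slide=[[0.06, 0.009, 0], [0.12, 0.018, 0], [0.18, 0.027, 0.03], [0.24, 0.036, 0.06], [0.255, 0.038, 0.12], [0.255, 0.038, 0.18], [0.255, 0.038, 0.2], [0.255, 0.038, 0.2]], roll=[0, 0, 0, 0, 0, 0, 0, 0], claw=[0.085, 0.085, 0.085, 0.085, 0.085, 0.085, 0.085, 0.085])

```text
clock: 17.25
position: [444.0, -336.4, 268.5]
ee_rot: [0.728, -0.685, -0.003, 0.001]
contact_force: [0.6, -0.3, 0.8]
gripper_width: 84.8
grasp_force: 0.0
```

```bash
python3 mv.py 447 -338 29 -86.6; python3 - <<'E'
from geo import *
a=np.radians(3.4);Rz=np.array([[np.cos(a),-np.sin(a)],[np.sin(a),np.cos(a)]])
for c in("top","side"):
    p=get_image(c);w=cloud(p);f=w.copy();f[:,:2]=(w[:,:2]-[447,-338])@Rz
    q=sel(f,(-60,60,-90,90,15,66));print(c,len(q),np.round(np.percentile(q,[1,50,99],0),1).tolist());
    for y in(-40,0,40):
        k=sel(q,(-60,60,y-15,y+15,40,66))
        if len(k)>9:
            A=np.c_[2*k[:,0],2*k[:,2],np.ones(len(k))];s=np.linalg.lstsq(A,k[:,0]**2+k[:,2]**2,rcond=None)[0];print(y,"axis x,z",s[:2].round(1),"r",np.sqrt(s[2]+s[0]**2+s[1]**2).round(1))
    if c=="side":save(p,"f.png",(150,130,330,260),4)
    g=f+0; g[:,:2]=(w[:,:2]-[540,125])@Rz; print("foot/pad", np.round(np.percentile(sel(g,(-32,32,-32,32,14,26)),[5,50,95],0)[:,2],1))
E
```

```text
t 17.25 pos [ 444.  -336.4  268.5] yaw(toolx) -86.5 zaxis [-0.005  0.002 -1.   ] F [ 0.6 -0.3  0.8] w 84.8 gf 0.0 j [-0.36  0.41 -0.34 -0.   -0.83  0.42]
grasp [ 443.1 -336.1  113.8] yaw -86.5
[447.0, -338.0, 29.0, -86.6] slide(m) [ 0.0024 -0.0042  0.0848] roll 0.1
top 417 [[-29.3, -52.2, 21.0], [-4.5, 26.1, 54.6], [26.7, 54.2, 64.9]]
0 axis x,z [-0.5 35.8] r 25.8
40 axis x,z [ 0.1 41.6] r 21.5
foot/pad [14.5 17.6 25.2]
side 575 [[-24.1, -53.1, 16.3], [16.4, 13.7, 50.0], [31.2, 59.8, 63.5]]
-40 axis x,z [12.5 50.6] r 10.8
0 axis x,z [ 2.7 40.3] r 21.2
40 axis x,z [ 3.5 39.5] r 21.9
foot/pad [14.4 17.9 25.3]
```

View pics/f.png

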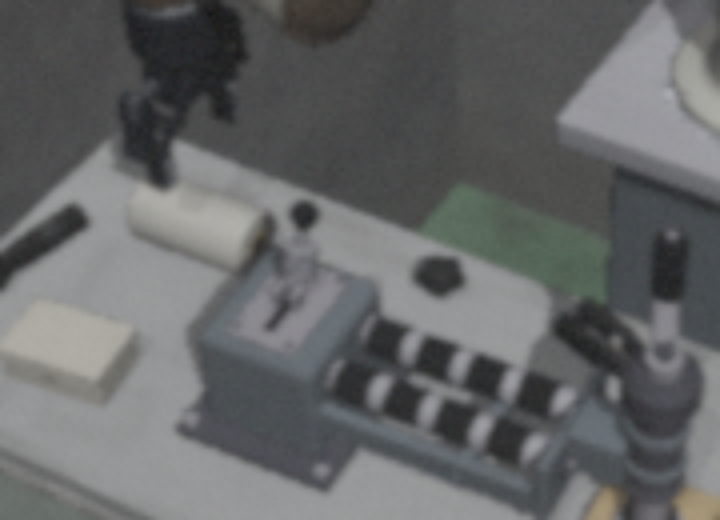

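>>> carry_out(slide=[[0.001, -0.005, 0.03], [0.001, -0.005, 0.06], [0.001, -0.005, 0.085], [0.001, -0.005, 0.085], [0.001, -0.005, 0.085], [0.001, -0.005, 0.085], [0.001, -0.005, 0.085], [0.001, -0.005, 0.085]], roll=[0, 0, 0, 0, 0, 0, 0, 0], claw=[0.085, 0.085, 0.085, 0.085, 0.05, 0.05, 0.05, 0.05])

```text
clock: 18.35
position: [450.3, -337.5, 188.2]
ee_rot: [0.728, -0.685, 0.002, -0.001]
contact_force: [-1.1, 1.4, 6.2]
gripper_width: 57.9
grasp_force: 64.0
```

```bash
python3 mv.py 448 -337 229 -86.6
```

```text
t 18.35 pos [ 450.3 -337.5  188.2] yaw(toolx) -86.5 zaxis [ 0.004 -0.002 -1.   ] F [-1.1  1.4  6.2] w 57.9 gf 64.0 j [-0.36  0.53 -0.4   0.   -0.64  0.42]
grasp [ 450.9 -337.8   33.5] yaw -86.5
[448.0, -337.0, 229.0, -86.6] slide(m) [-0.0005  0.0022 -0.1955] roll 0.1
```

>>> carry_out(slide=[[0, 0, -0.04], [0, 0, -0.1], [0, 0, -0.16], [0, 0, -0.22], [0, 0, -0.235], [0, 0, -0.235]], roll=[0, 0, 0, 0, 0, 0], claw=[0.05, 0.05, 0.05, 0.05, 0.05, 0.05])

```text
clock: 19.1
position: [449.1, -336.9, 421.7]
ee_rot: [0.728, -0.685, 0.001, -0.001]
contact_force: [-0.1, 1.3, -3.0]
gripper_width: 58.4
grasp_force: 65.8
```

```bash
python3 mv.py 549.8 -39.7 265 -86.6; python3 - <<'E'
from geo import *
p=get_image("side");save(p,"g.png",(110,80,290,210),4)
E
```

```text
t 19.1 pos [ 449.1 -336.9  421.7] yaw(toolx) -86.5 zaxis [ 0.003 -0.    -1.   ] F [-0.1  1.3 -3. ] w 58.4 gf 65.8 j [-0.36  0.26 -0.12 -0.   -1.18  0.42]
grasp [ 449.5 -336.9  267. ] yaw -86.5
[549.8, -39.7, 265.0, -86.6] slide(m) [-0.2907 -0.118   0.0022] roll 0.1
```

View pics/g.png

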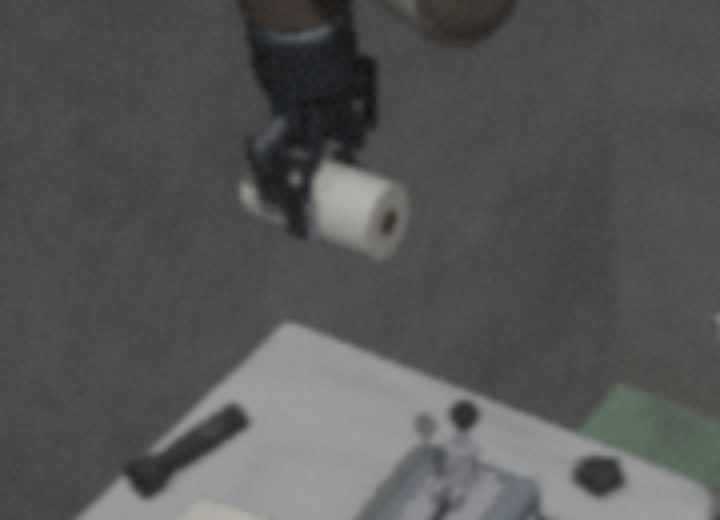

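>>> carry_out(slide=[[-0.05, -0.02, 0], [-0.1, -0.041, 0], [-0.15, -0.062, 0], [-0.2, -0.083, 0], [-0.25, -0.103, 0], [-0.286, -0.118, 0], [-0.286, -0.118, 0.05], [-0.286, -0.118, 0.1]], roll=[0, 0, 0, 0, 0, 0, 0, 0], claw=[0.05, 0.05, 0.05, 0.05, 0.05, 0.05, 0.05, 0.05])

```text
clock: 20.15
position: [549.3, -43.8, 317.1]
ee_rot: [0.729, -0.685, -0.001, 0.001]
contact_force: [-0.1, -0.2, -2.3]
gripper_width: 58.1
grasp_force: 65.9
```

```bash
python3 mv.py 550 -43.7 125 -86.6; python3 - <<'E'
from geo import *
a=np.radians(3.4);Rz=np.array([[np.cos(a),-np.sin(a)],[np.sin(a),np.cos(a)]])
for c in("top","side"):
    p=get_image(c);w=cloud(p);f=w.copy();f[:,:2]=(w[:,:2]-[548.6,-19.7])@Rz
    q=sel(f,(-50,50,-100,70,125,200));print(c,len(q),np.round(np.percentile(q,[1,50,99],0),1).tolist())
    print([(np.round((pix2w(p,x["at"],z=168)[:2]-[548.6,-19.7])@Rz,1),round(x["conf"],2)) for x in place_of(p,"roll_center")[:2]])
    d=sel(f,(-60,60,-100,-20,80,100));print("drums",np.round(np.percentile(d,[1,99],0),1).tolist())
E
```

```text
t 20.15 pos [549.3 -43.8 317.1] yaw(toolx) -86.5 zaxis [-0.004  0.    -1.   ] F [-0.1 -0.2 -2.3] w 58.1 gf 65.9 j [ 0.21  0.34 -0.3  -0.   -0.94 -0.15]
grasp [548.7 -43.8 162.4] yaw -86.5
[550.0, -43.7, 125.0, -86.6] slide(m) [-0.     -0.0015  0.0374] roll 0.1
top 352 [[-39.7, -80.9, 153.1], [-18.0, -9.1, 183.4], [15.1, 28.8, 195.8]]
[(array([-11.3, -24.4]), 0.85)]
drums [[-42.1, -99.5, 81.8], [37.1, -39.2, 99.9]]
side 682 [[-40.7, -77.6, 134.9], [9.6, -3.4, 173.8], [38.6, 32.5, 196.2]]
[(array([  0.4, -10.5]), 0.88)]
drums [[-18.3, -99.6, 80.5], [38.8, -21.3, 99.6]]
```

>>> carry_out(slide=[[0, 0, 0.02], [0, 0, 0.034], [0, 0, 0.038], [0, 0, 0.04]], roll=[0, 0, 0, 0], claw=[0.05, 0.05, 0.05, 0.05])

```text
clock: 20.85
position: [550.4, -44.6, 281.4]
ee_rot: [0.728, -0.685, 0.001, -0.0]
contact_force: [-0.2, 0.4, -2.7]
gripper_width: 58.2
grasp_force: 65.9
```

>>> carry_out(slide=[[0, 0, 0.003], [0, 0, 0.004], [0, 0, 0.004]], roll=[0, 0, 0], claw=[0.05, 0.05, 0.05])

```text
clock: 21.22
position: [550.4, -44.5, 280.1]
ee_rot: [0.729, -0.685, 0.001, -0.001]
contact_force: [-4.8, 1.5, 11.4]
gripper_width: 58.0
grasp_force: 67.7
```

>>> carry_out(slide=[[0, 0.0015, -0.002], [0, 0.0015, -0.002], [0, 0.0015, -0.002], [0, 0.0015, -0.002], [0, 0.0015, -0.04], [0, 0.0015, -0.1], [0, 0.0015, -0.14], [0, 0.0015, -0.14]], roll=[0, 0, 0, 0, 0, 0, 0, 0], claw=[0.065, 0.08, 0.085, 0.085, 0.085, 0.085, 0.085, 0.085])

```text
clock: 22.22
position: [549.1, -44.7, 420.6]
ee_rot: [0.728, -0.685, 0.003, -0.003]
contact_force: [0.9, 0.1, -1.4]
gripper_width: 85.0
grasp_force: 0.0
```

```bash
st=1; python3 mv.py 550 -43.7 125 -86.6; python3 - <<'E'
from geo import *
a=np.radians(3.4);Rz=np.array([[np.cos(a),-np.sin(a)],[np.sin(a),np.cos(a)]])
for c in("top","side"):
    p=get_image(c);w=cloud(p);f=w.copy();f[:,:2]=(w[:,:2]-[547.6,-19.7])@Rz
    q=sel(f,(-50,50,-100,70,112,165));print(c,len(q),np.round(np.percentile(q,[1,50,99],0),1).tolist())
    q=sel(f,(-70,70,-220,-100,125,165));print("collar",np.round(np.percentile(q,[2,50,98],0),1).tolist())
    q=sel(f,(-70,70,-220,-100,172,215));print("knob",np.round(np.percentile(q,[2,50,98],0),1).tolist())
    q=sel(f,(-80,80,-240,-100,104,116));print("housing",np.round(np.percentile(q,[2,50,98],0),1).tolist())
    print([(np.round((pix2w(p,x["at"],z=145)[:2]-[547.6,-19.7])@Rz,1),round(x["conf"],2)) for x in place_of(p,"collar_grip")[:2]])
s=get_image("side");t=get_image("top")
im=np.vstack([cv2.resize(s["img"][150:270,190:390],None,fx=3,fy=2.5),cv2.resize(t["img"][160:270,230:430],None,fx=3,fy=2.5)])[:,:,::-1];cv2.imwrite("pics/i.png",im[:600])
E
```

```text
t 22.23 pos [549.1 -44.7 420.6] yaw(toolx) -86.5 zaxis [ 0.008  0.001 -1.   ] F [ 0.9  0.1 -1.4] w 85.0 gf 0.0 j [ 0.21  0.25 -0.15  0.   -1.16 -0.15]
grasp [550.4 -44.6 265.9] yaw -86.5
[550.0, -43.7, 125.0, -86.6] slide(m) [-0.0008  0.0015  0.1409] roll 0.1
top 505 [[-30.3, -81.7, 121.0], [-7.3, -7.8, 146.5], [26.9, 28.0, 156.1]]
collar [[-33.6, -165.0, 126.0], [-14.8, -147.9, 151.7], [4.0, -140.1, 161.9]]
knob [[-43.7, -162.2, 177.0], [-34.9, -152.6, 185.1], [-25.2, -144.3, 190.7]]
housing [[-56.1, -200.8, 104.9], [-1.4, -150.6, 111.3], [51.8, -106.1, 115.8]]
[(array([ -17.6, -150.7]), 0.59)]
side 785 [[-24.7, -77.4, 113.4], [14.9, -17.4, 142.8], [29.8, 32.7, 154.0]]
collar [[-34.7, -161.3, 127.2], [-13.1, -145.8, 147.0], [4.5, -136.0, 163.4]]
knob [[-43.4, -156.7, 176.2], [-31.2, -147.2, 185.2], [-23.8, -138.8, 191.5]]
housing [[-52.9, -196.6, 104.7], [10.6, -139.7, 111.2], [52.2, -102.7, 115.7]]
[(array([ -22.9, -138.5]), 0.6)]
```

View pics/i.png

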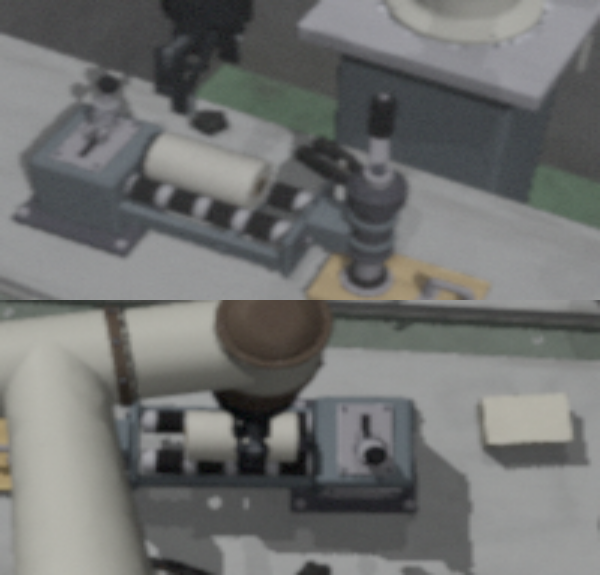

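```bash
python3 mv.py 536.4 -172.1 235 3.4
```

```text
t 22.52 pos [548.5 -44.7 415.2] yaw(toolx) -86.5 zaxis [-0.003 -0.    -1.   ] F [-0.4 -0.2  0.6] w 85.2 gf 0.0 j [ 0.21  0.25 -0.16 -0.   -1.16 -0.15]
grasp [548.  -44.8 260.5] yaw -86.5
[536.4, -172.1, 235.0, 3.4] slide(m) [0.1264 0.0192 0.0256] roll -89.9
```

>>> carry_out(slide=[[0.03, 0.004, 0], [0.06, 0.008, 0], [0.09, 0.012, 0], [0.1264, 0.0192, 0.01], [0.1264, 0.0192, 0.02], [0.1264, 0.0192, 0.025], [0.1264, 0.0192, 0.025], [0.1264, 0.0192, 0.025]], roll=[-10.5, -21, -31.5, -42, -52.5, -63, -73.5, -84], claw=[0.06, 0.06, 0.06, 0.06, 0.06, 0.06, 0.06, 0.06])

```text
clock: 23.52
position: [537.1, -172.1, 390.4]
ee_rot: [1.0, -0.019, -0.001, -0.0]
contact_force: [-0.2, 0.0, -0.3]
gripper_width: 60.3
grasp_force: 0.0
```

>>> carry_out(slide=[[0, 0, 0], [0, 0, 0]], roll=[-5.9, -5.9], claw=[0.06, 0.06])

```text
clock: 23.78
position: [537.1, -172.0, 390.7]
ee_rot: [1.0, 0.029, -0.001, -0.0]
contact_force: [-0.3, -0.4, -0.3]
gripper_width: 60.1
grasp_force: 0.0
```

```bash
python3 mv.py 536.4 -172.1 145 3.4; python3 - <<'E'
from geo import *
p=get_image("side");save(p,"j.png",(150,100,300,230),4)
E
```

```text
t 23.77 pos [ 537.1 -172.   390.7] yaw(toolx) 3.3 zaxis [-0.002  0.    -1.   ] F [-0.3 -0.4 -0.3] w 60.1 gf 0.0 j [-0.02  0.29 -0.17 -0.   -1.11  1.65]
grasp [ 536.8 -172.   236. ] yaw 3.3
[536.4, -172.1, 145.0, 3.4] slide(m) [-0.0002  0.0001  0.091 ] roll -0.1
```

View pics/j.png

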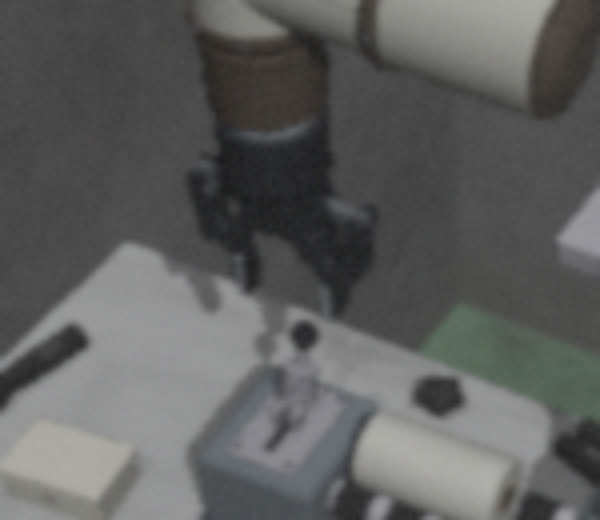

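>>> carry_out(slide=[[0, 0, 0.03], [0, 0, 0.055], [0, 0, 0.08], [0, 0, 0.091], [0, 0, 0.091]], roll=[0, 0, 0, 0, 0], claw=[0.06, 0.06, 0.06, 0.06, 0.06])

```text
clock: 24.45
position: [537.1, -172.0, 300.1]
ee_rot: [1.0, 0.029, -0.001, 0.0]
contact_force: [-0.2, 0.3, 0.0]
gripper_width: 60.0
grasp_force: 0.0
```

>>> carry_out(slide=[[0, 0, 0], [0, 0, 0], [0, 0, 0], [0, 0, 0]], roll=[0, 0, 0, 0], claw=[0.02, 0.02, 0.02, 0.02])

```text
clock: 24.95
position: [537.4, -173.0, 302.4]
ee_rot: [1.0, 0.03, 0.001, 0.001]
contact_force: [-0.8, -4.7, 2.0]
gripper_width: 26.7
grasp_force: 59.1
```

```bash
python3 mv.py 536.4 -172.1 145 3.4
```

```text
t 24.95 pos [ 537.4 -173.   302.4] yaw(toolx) 3.4 zaxis [ 0.003 -0.002 -1.   ] F [-0.8 -4.7  2. ] w 26.7 gf 59.1 j [-0.02  0.38 -0.28  0.   -0.91  1.65]
grasp [ 537.8 -173.4  147.7] yaw 3.4
[536.4, -172.1, 145.0, 3.4] slide(m) [-0.0013 -0.0014  0.0027] roll -0.0
```

>>> carry_out(slide=[[-0.0015, 0.001, -0.004], [-0.003, 0.001, -0.008], [-0.0045, 0.001, -0.012], [-0.005, 0.001, -0.0135], [-0.005, 0.001, -0.0135]], roll=[0, 0, 0, 0, 0], claw=[0.02, 0.02, 0.02, 0.02, 0.02])

```text
clock: 25.58
position: [532.7, -173.6, 314.9]
ee_rot: [1.0, 0.03, 0.002, 0.0]
contact_force: [4.1, -5.0, -3.4]
gripper_width: 26.3
grasp_force: 59.2
```

```bash
python3 mv.py 536.4 -172.1 145 3.4
```

```text
t 25.57 pos [ 532.7 -173.6  314.9] yaw(toolx) 3.4 zaxis [ 0.003 -0.001 -1.   ] F [ 4.1 -5.  -3.4] w 26.3 gf 59.2 j [-0.03  0.36 -0.28  0.   -0.93  1.65]
grasp [ 533.2 -173.7  160.2] yaw 3.4
[536.4, -172.1, 145.0, 3.4] slide(m) [ 0.0032 -0.0014  0.0152] roll -0.0
```

>>> carry_out(slide=[[0.003, 0.001, -0.0016], [0.0062, 0.001, -0.0024], [0.0126, 0.001, -0.0035], [0.019, 0.001, -0.0041], [0.0254, 0.001, -0.0041]], roll=[0, 0, 0, 0, 0], claw=[0.02, 0.02, 0.02, 0.02, 0.02])

```text
clock: 26.2
position: [554.6, -173.1, 315.8]
ee_rot: [1.0, 0.028, -0.007, -0.001]
contact_force: [-9.8, -4.4, -6.1]
gripper_width: 26.7
grasp_force: 59.6
```

```bash
python3 mv.py 536.4 -172.1 145 3.4
```

```text
t 26.2 pos [ 554.6 -173.1  315.8] yaw(toolx) 3.2 zaxis [-0.014  0.001 -1.   ] F [-9.8 -4.4 -6.1] w 26.7 gf 59.6 j [-0.02  0.39 -0.22 -0.   -0.97  1.65]
grasp [ 552.4 -172.9  161.1] yaw 3.2
[536.4, -172.1, 145.0, 3.4] slide(m) [-0.0157 -0.0016  0.0163] roll -0.2
```

>>> carry_out(slide=[[0, 0, -0.0015], [0, 0, -0.002], [0, 0, -0.002]], roll=[0, 0, 0], claw=[0.02, 0.02, 0.02])

```text
clock: 26.58
position: [555.3, -173.0, 318.3]
ee_rot: [1.0, 0.029, -0.005, -0.001]
contact_force: [-4.8, -3.2, -6.0]
gripper_width: 26.5
grasp_force: 59.5
```

```bash
python3 mv.py 536.4 -172.1 145 3.4
```

```text
t 26.57 pos [ 555.3 -173.   318.3] yaw(toolx) 3.3 zaxis [-0.01   0.001 -1.   ] F [-4.8 -3.2 -6. ] w 26.5 gf 59.5 j [-0.02  0.39 -0.22 -0.   -0.97  1.65]
grasp [ 553.7 -172.8  163.6] yaw 3.3
[536.4, -172.1, 145.0, 3.4] slide(m) [-0.017  -0.0017  0.0188] roll -0.1
```

>>> carry_out(slide=[[0.0037, 0.001, -0.0006], [0.0074, 0.001, -0.0006], [0.011, 0.001, -0.0002], [0.0147, 0.001, 0.0002], [0.018, 0.001, 0.001], [0.0218, 0.001, 0.0018]], roll=[0, 0, 0, 0, 0, 0], claw=[0.02, 0.02, 0.02, 0.02, 0.02, 0.02])

```text
clock: 27.32
position: [580.6, -172.3, 320.0]
ee_rot: [1.0, 0.03, 0.002, 0.001]
contact_force: [-0.9, 0.4, 1.2]
gripper_width: 20.3
grasp_force: 0.0
```

```bash
python3 mv.py 536.4 -172.1 145 3.4
```

```text
t 27.32 pos [ 580.6 -172.3  320. ] yaw(toolx) 3.4 zaxis [ 0.004 -0.001 -1.   ] F [-0.9  0.4  1.2] w 20.3 gf 0.0 j [-0.02  0.42 -0.16  0.   -0.98  1.65]
grasp [ 581.2 -172.5  165.3] yaw 3.4
[536.4, -172.1, 145.0, 3.4] slide(m) [-0.0448 -0.0031  0.0201] roll 0.0
```

```bash
python3 - <<'E'
from geo import *
a=np.radians(3.4);Rz=np.array([[np.cos(a),-np.sin(a)],[np.sin(a),np.cos(a)]])
p=get_image("side");save(p,"k.png",(160,120,280,240),5)
for c in ("side","top"):
    p=get_image(c);w=cloud(p);f=w.copy();f[:,:2]=(w[:,:2]-[546.6,-18])@Rz
    for z in (120,130,140,150,160,170,180,190):
        q=sel(f,(-70,70,-185,-125,z-5,z+5));
        if len(q)>2: print(c,z,len(q),np.round(np.percentile(q,[5,50,95],0)[:,:2],1).tolist())
E
```

```text
side 120 141 [[-38.5, -174.3], [11.3, -143.8], [41.4, -128.6]]
side 130 8 [[-6.5, -144.7], [0.4, -142.8], [6.1, -141.1]]
side 140 3 [[-0.8, -163.4], [-0.0, -139.4], [10.5, -139.3]]
side 150 14 [[7.5, -166.7], [31.0, -162.8], [35.3, -135.8]]
side 160 36 [[14.6, -173.9], [30.0, -161.8], [35.7, -130.5]]
side 170 38 [[19.0, -175.4], [31.0, -162.0], [37.2, -130.3]]
side 180 33 [[13.7, -168.7], [29.9, -163.5], [35.2, -130.0]]
side 190 32 [[16.7, -179.0], [33.7, -165.7], [37.8, -130.9]]
top 120 184 [[-45.0, -181.6], [-20.3, -152.1], [21.9, -128.9]]
top 130 3 [[-34.2, -158.6], [-6.7, -145.7], [-4.2, -145.6]]
top 140 4 [[-13.0, -157.9], [-12.5, -154.2], [-9.8, -147.9]]
top 150 11 [[-12.5, -167.5], [-4.8, -146.2], [17.8, -141.4]]
top 160 10 [[-13.4, -161.5], [-11.0, -150.2], [12.0, -143.1]]
top 170 29 [[-12.6, -163.2], [-4.0, -146.2], [16.5, -138.8]]
top 180 6 [[-11.3, -163.8], [-2.1, -150.0], [17.3, -136.4]]
top 190 39 [[-8.8, -163.8], [0.5, -154.7], [15.1, -131.6]]
```

View pics/k.png

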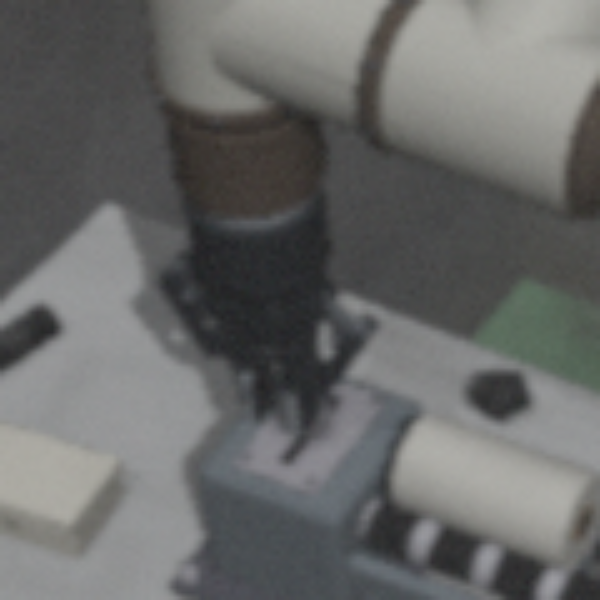

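I've now viewed 12 pictures, over the limit of 10. That's my mistake, so I won't view any more and will work from numbers only.

>>> carry_out(slide=[[0, 0, 0], [0, 0, 0], [0, 0, -0.05], [0, 0, -0.09], [0, 0.06, -0.09], [0, 0.12, -0.09], [0, 0.12, -0.09]], roll=[0, 0, 0, 0, 0, 0, 0], claw=[0.06, 0.06, 0.06, 0.06, 0.06, 0.06, 0.06])

```text
clock: 28.35
position: [585.9, -295.9, 407.8]
ee_rot: [1.0, 0.027, -0.0, 0.0]
contact_force: [-0.4, 0.5, -0.1]
gripper_width: 60.0
grasp_force: 0.0
```

```bash
cat > lev.py <<'E'
from geo import *
st()
a=np.radians(3.4);Rz=np.array([[np.cos(a),-np.sin(a)],[np.sin(a),np.cos(a)]])
for c in ("side","top"):
    p=get_image(c);w=cloud(p);f=w.copy();f[:,:2]=(w[:,:2]-[546.6,-18])@Rz
    for z in (118,123,128,133,138,143,148,153,158,163,168,178,188,198):
        q=sel(f,(-70,70,-185,-125,z-2.5,z+2.5));
        if len(q)>2: print(c,z,len(q),np.round(np.percentile(q,[5,50,95],0)[:,:2],1).tolist())
    print([(np.round((pix2w(p,x["at"],z=147)[:2]-[546.6,-18])@Rz,1),round(x["conf"],2)) for x in place_of(p,"collar_grip")[:2]])
E
python3 lev.py
```

```text
t 28.35 pos [ 585.9 -295.9  407.8] yaw(toolx) 3.1 zaxis [-0.001 -0.    -1.   ] F [-0.4  0.5 -0.1] w 60.0 gf 0.0 j [-0.22  0.44  0.1   0.   -1.23  1.85]
side 118 106 [[-37.8, -174.8], [7.6, -144.7], [40.1, -127.3]]
side 123 8 [[-5.7, -158.5], [1.5, -151.4], [3.7, -142.0]]
side 128 12 [[-4.3, -162.6], [1.7, -144.3], [5.5, -140.7]]
side 133 5 [[-5.7, -150.1], [0.9, -142.7], [3.9, -140.6]]
side 143 7 [[-5.1, -159.9], [8.3, -143.8], [11.2, -139.0]]
side 148 15 [[-2.1, -156.2], [8.6, -144.4], [13.1, -138.4]]
side 153 9 [[0.5, -158.2], [9.7, -145.0], [14.2, -139.3]]
side 158 10 [[1.7, -158.3], [9.6, -146.8], [12.9, -138.3]]
side 163 15 [[-6.9, -163.5], [5.6, -141.9], [11.7, -138.5]]
side 168 28 [[-9.9, -161.2], [2.5, -146.2], [13.5, -139.8]]
side 188 15 [[-5.3, -157.4], [5.0, -146.7], [8.9, -142.3]]
side 198 3 [[-0.3, -149.5], [2.0, -146.2], [7.3, -144.9]]
[(array([ -10.3, -156.2]), 0.66)]
[]
```

```bash
python3 mv.py 556.5 -173 250 3.4  556.5 -173 156 3.4
```

```text
t 28.55 pos [ 586.4 -291.7  408.6] yaw(toolx) 3.4 zaxis [-0.  0. -1.] F [-0.5 -0.   0.5] w 60.2 gf 0.0 j [-0.22  0.43  0.09 -0.   -1.23  1.85]
grasp [ 586.4 -291.6  253.9] yaw 3.4
[556.5, -173.0, 250.0, 3.4] slide(m) [-0.0227 -0.1202  0.0039] roll 0.0
[556.5, -173.0, 156.0, 3.4] slide(m) [-0.0227 -0.1202  0.0979] roll 0.0
```

>>> carry_out(slide=[[-0.011, -0.06, 0], [-0.0227, -0.1202, 0], [-0.0227, -0.1202, 0.004], [-0.0227, -0.1202, 0.04], [-0.0227, -0.1202, 0.07], [-0.0227, -0.1202, 0.09], [-0.0227, -0.1202, 0.098], [-0.0227, -0.1202, 0.098]], roll=[0, 0, 0, 0, 0, 0, 0, 0], claw=[0.06, 0.06, 0.06, 0.06, 0.06, 0.06, 0.06, 0.06])

```text
clock: 29.55
position: [556.9, -173.6, 310.5]
ee_rot: [1.0, 0.03, -0.0, 0.0]
contact_force: [-0.2, -0.1, 0.4]
gripper_width: 59.8
grasp_force: 0.0
```

>>> carry_out(slide=[[0, 0, 0], [0, 0, 0], [0, 0, 0], [0, 0, 0]], roll=[0, 0, 0, 0], claw=[0.02, 0.0, 0.0, 0.0])

```text
clock: 30.05
position: [556.9, -173.1, 311.8]
ee_rot: [1.0, 0.03, 0.001, -0.0]
contact_force: [-1.4, 4.5, 5.7]
gripper_width: 26.5
grasp_force: 58.8
```

```bash
python3 mv.py 556.5 -173 156 3.4
```

```text
t 30.05 pos [ 556.9 -173.1  311.8] yaw(toolx) 3.4 zaxis [ 0.002  0.001 -1.   ] F [-1.4  4.5  5.7] w 26.5 gf 58.8 j [-0.02  0.4  -0.23 -0.   -0.95  1.65]
grasp [ 557.2 -173.   157.1] yaw 3.4
[556.5, -173.0, 156.0, 3.4] slide(m) [-0.0007 -0.      0.0011] roll -0.0
```

>>> carry_out(slide=[[0, -0.001, -0.002], [0, -0.001, -0.004], [0, -0.001, -0.004]], roll=[0, 0, 0], claw=[0, 0, 0])

```text
clock: 30.42
position: [556.9, -172.8, 314.1]
ee_rot: [1.0, 0.029, 0.0, 0.0]
contact_force: [3.1, -0.9, -4.5]
gripper_width: 26.8
grasp_force: 59.2
```

>>> carry_out(slide=[[0, 0, -0.002], [0, 0, -0.002]], roll=[0, 0], claw=[0, 0])

```text
clock: 30.68
position: [556.8, -172.8, 316.5]
ee_rot: [1.0, 0.029, 0.0, 0.0]
contact_force: [3.7, -0.6, -5.1]
gripper_width: 26.6
grasp_force: 59.2
```

```bash
python3 mv.py 556.5 -173 156 3.4; python3 lev.py | grep -v top
```

```text
t 30.68 pos [ 556.8 -172.8  316.5] yaw(toolx) 3.4 zaxis [ 0.001 -0.    -1.   ] F [ 3.7 -0.6 -5.1] w 26.6 gf 59.2 j [-0.02  0.39 -0.22  0.   -0.96  1.65]
grasp [ 557.  -172.8  161.8] yaw 3.4
[556.5, -173.0, 156.0, 3.4] slide(m) [-0.0005  0.0001  0.0058] roll -0.0
t 30.68 pos [ 556.8 -172.8  316.5] yaw(toolx) 3.4 zaxis [ 0.001 -0.    -1.   ] F [ 3.7 -0.6 -5.1] w 26.6 gf 59.2 j [-0.02  0.39 -0.22  0.   -0.96  1.65]
side 118 99 [[-36.8, -173.5], [7.8, -143.0], [37.8, -126.0]]
side 123 10 [[-2.8, -159.8], [2.2, -149.5], [5.7, -141.4]]
side 128 8 [[-5.1, -161.5], [0.5, -151.7], [4.6, -141.0]]
side 133 8 [[0.5, -159.9], [2.4, -147.2], [5.6, -141.9]]
side 148 10 [[6.5, -167.8], [9.3, -150.6], [10.4, -132.4]]
side 153 21 [[4.9, -164.9], [9.6, -145.2], [14.6, -127.5]]
side 158 23 [[2.9, -168.2], [9.2, -144.9], [12.4, -125.7]]
side 163 14 [[3.5, -176.7], [9.6, -157.5], [13.0, -126.3]]
side 168 27 [[-0.3, -171.4], [8.8, -138.2], [11.9, -126.3]]
side 178 23 [[-0.7, -174.2], [7.6, -154.3], [11.6, -126.4]]
side 188 33 [[-6.3, -173.9], [6.2, -156.7], [12.4, -131.0]]
side 198 17 [[-7.7, -176.5], [4.4, -131.2], [13.1, -125.5]]
[(array([  -6.8, -150.8]), 0.43)]
[]
```

>>> carry_out(slide=[[0, 0, -0.0015], [0, 0, -0.0015]], roll=[0, 0], claw=[0, 0])

```text
clock: 31.12
position: [556.7, -172.8, 318.0]
ee_rot: [1.0, 0.029, 0.0, 0.0]
contact_force: [4.6, -2.0, -6.4]
gripper_width: 26.4
grasp_force: 59.9
```

>>> carry_out(slide=[[0.003, 0, 0], [0.006, 0, 0], [0.009, 0, 0.0005]], roll=[0, 0, 0], claw=[0, 0, 0])

```text
clock: 31.5
position: [562.4, -172.7, 315.5]
ee_rot: [1.0, 0.029, -0.008, -0.0]
contact_force: [-9.1, -4.4, -4.5]
gripper_width: 26.7
grasp_force: 60.2
```

```bash
python3 mv.py 556.5 -173 156 3.4; python3 lev.py | egrep  "side 1(23|28|33|38|43|48|53|98)"
```

```text
t 31.5 pos [ 562.4 -172.7  315.5] yaw(toolx) 3.3 zaxis [-0.015  0.    -1.   ] F [-9.1 -4.4 -4.5] w 26.7 gf 60.2 j [-0.02  0.4  -0.2  -0.   -0.98  1.65]
grasp [ 560.  -172.6  160.8] yaw 3.3
[556.5, -173.0, 156.0, 3.4] slide(m) [-0.0034  0.0002  0.0049] roll -0.1
side 123 18 [[-11.4, -160.6], [2.3, -145.4], [10.3, -131.7]]
side 128 4 [[2.0, -160.8], [2.8, -146.1], [3.2, -142.1]]
side 133 4 [[4.0, -160.5], [4.7, -153.9], [6.3, -148.4]]
side 143 6 [[6.2, -167.2], [10.7, -148.6], [13.3, -140.2]]
side 148 13 [[7.5, -171.7], [11.9, -147.4], [14.4, -131.4]]
side 153 23 [[7.8, -170.0], [12.8, -150.3], [16.0, -127.6]]
side 198 17 [[-2.2, -175.9], [14.1, -139.2], [15.6, -125.7]]
```

>>> carry_out(slide=[[0, 0, -0.0025], [0.004, 0, -0.0028], [0.008, 0, -0.0028]], roll=[0, 0, 0], claw=[0, 0, 0])

```text
clock: 32.08
position: [569.9, -172.3, 317.4]
ee_rot: [1.0, 0.028, -0.008, -0.001]
contact_force: [-3.9, -6.3, -7.4]
gripper_width: 26.5
grasp_force: 60.3
```

```bash
python3 mv.py 556.5 -173 156 3.4; python3 lev.py | egrep  "side 1(23|28|33|38|43|48|53|98)"
```

```text
t 32.08 pos [ 569.9 -172.3  317.4] yaw(toolx) 3.2 zaxis [-0.017  0.001 -1.   ] F [-3.9 -6.3 -7.4] w 26.5 gf 60.3 j [-0.02  0.41 -0.18 -0.   -0.99  1.65]
grasp [ 567.3 -172.1  162.7] yaw 3.2
[556.5, -173.0, 156.0, 3.4] slide(m) [-0.0107  0.0003  0.0069] roll -0.2
side 123 8 [[-7.1, -160.3], [4.9, -146.9], [6.5, -141.9]]
side 128 6 [[3.7, -155.8], [7.2, -150.0], [7.9, -142.4]]
side 143 6 [[12.0, -166.4], [15.4, -154.7], [16.8, -136.9]]
side 148 12 [[14.1, -168.8], [17.8, -145.8], [20.6, -131.9]]
side 153 14 [[14.6, -176.6], [18.5, -157.6], [21.5, -135.4]]
side 198 21 [[2.6, -177.2], [20.0, -149.2], [23.9, -126.3]]
```

>>> carry_out(slide=[[0.004, 0.001, 0], [0.008, 0.0015, 0.0008]], roll=[0, 0], claw=[0, 0])

```text
clock: 32.52
position: [578.1, -172.5, 316.2]
ee_rot: [1.0, 0.028, -0.008, -0.002]
contact_force: [-7.2, 1.0, -5.4]
gripper_width: 26.6
grasp_force: 60.3
```

```bash
python3 mv.py 556.5 -173 156 3.4; python3 lev.py | egrep  "side 1(23|28|33|38|43|48|53|98)"
```

```text
t 32.52 pos [ 578.1 -172.5  316.2] yaw(toolx) 3.2 zaxis [-0.016  0.003 -1.   ] F [-7.2  1.  -5.4] w 26.6 gf 60.3 j [-0.02  0.43 -0.16 -0.   -1.    1.65]
grasp [ 575.6 -172.   161.5] yaw 3.2
[556.5, -173.0, 156.0, 3.4] slide(m) [-0.019   0.      0.0058] roll -0.2
side 123 5 [[-7.6, -166.8], [-0.5, -142.0], [31.9, -140.5]]
side 143 5 [[15.0, -165.9], [21.4, -150.3], [21.4, -136.3]]
side 148 13 [[18.1, -176.2], [25.5, -166.5], [28.0, -133.7]]
side 153 15 [[19.3, -168.4], [25.5, -145.4], [29.4, -128.3]]
side 198 20 [[10.9, -179.0], [23.4, -139.3], [31.4, -126.2]]
```

>>> carry_out(slide=[[0.004, 0, 0.001], [0.008, 0, 0.002], [0.009, 0, 0.0025]], roll=[0, 0, 0], claw=[0, 0, 0])

```text
clock: 33.1
position: [587.3, -171.9, 313.9]
ee_rot: [1.0, 0.028, -0.008, -0.002]
contact_force: [-6.6, 1.1, -4.4]
gripper_width: 26.1
grasp_force: 59.4
```

```bash
python3 mv.py 556.5 -173 156 3.4; python3 lev.py | egrep  "side 1(23|28|33|38|43|48|53|98)"
```

```text
t 33.1 pos [ 587.3 -171.9  313.9] yaw(toolx) 3.2 zaxis [-0.016  0.003 -1.   ] F [-6.6  1.1 -4.4] w 26.1 gf 59.4 j [-0.02  0.44 -0.14 -0.   -1.    1.65]
grasp [ 584.9 -171.4  159.2] yaw 3.2
[556.5, -173.0, 156.0, 3.4] slide(m) [-0.0284 -0.      0.0036] roll -0.2
side 123 3 [[-7.2, -153.4], [-0.3, -141.8], [15.9, -141.1]]
side 143 9 [[24.4, -169.6], [35.0, -149.0], [37.9, -133.1]]
side 148 10 [[26.4, -175.0], [31.4, -152.1], [37.5, -128.5]]
side 153 20 [[21.3, -178.1], [34.3, -152.9], [40.9, -126.7]]
side 198 16 [[18.5, -169.6], [38.5, -130.0], [42.7, -125.4]]
```

>>> carry_out(slide=[[0.003, 0, 0.0012], [0.005, 0, 0.002]], roll=[0, 0], claw=[0, 0])

```text
clock: 33.55
position: [591.3, -171.8, 312.2]
ee_rot: [1.0, 0.028, -0.01, -0.002]
contact_force: [-13.3, 1.0, -1.2]
gripper_width: 26.3
grasp_force: 59.7
```

```bash
python3 mv.py 556.5 -173 156 3.4
```

```text
t 33.55 pos [ 591.3 -171.8  312.2] yaw(toolx) 3.2 zaxis [-0.02   0.003 -1.   ] F [-13.3   1.   -1.2] w 26.3 gf 59.7 j [-0.02  0.45 -0.13 -0.   -1.01  1.65]
grasp [ 588.2 -171.3  157.6] yaw 3.2
[556.5, -173.0, 156.0, 3.4] slide(m) [-0.0317 -0.0001  0.0022] roll -0.2
```

>>> carry_out(slide=[[-0.001, 0, 0.004], [-0.002, 0, 0.008], [-0.0035, 0, 0.012], [-0.0035, 0, 0.013]], roll=[0, 0, 0, 0], claw=[0, 0, 0, 0])

```text
clock: 34.05
position: [586.9, -172.0, 299.5]
ee_rot: [1.0, 0.027, -0.011, -0.002]
contact_force: [-13.5, 2.3, 1.9]
gripper_width: 26.1
grasp_force: 59.9
```

```bash
python3 mv.py 556.5 -173 156 3.4
```

```text
t 34.05 pos [ 586.9 -172.   299.5] yaw(toolx) 3.2 zaxis [-0.022  0.003 -1.   ] F [-13.5   2.3   1.9] w 26.1 gf 59.9 j [-0.02  0.46 -0.16 -0.   -0.98  1.65]
grasp [ 583.5 -171.5  144.8] yaw 3.2
[556.5, -173.0, 156.0, 3.4] slide(m) [-0.0273 -0.0001 -0.0106] roll -0.2
```

>>> carry_out(slide=[[0, 0, 0], [0, 0, 0], [0, 0, 0], [0, 0, -0.03], [0, 0, -0.07], [0, 0, -0.11], [0, 0.06, -0.11], [0, 0.12, -0.11]], roll=[0, 0, 0, 0, 0, 0, 0, 0], claw=[0.06, 0.06, 0.06, 0.06, 0.06, 0.06, 0.06, 0.06])

```text
clock: 35.05
position: [599.7, -292.3, 413.8]
ee_rot: [1.0, 0.031, 0.002, 0.0]
contact_force: [1.6, -0.0, 0.5]
gripper_width: 59.7
grasp_force: 0.0
```

```bash
python3 lev.py; python3 - <<'E'
from geo import *
a=np.radians(3.4);Rz=np.array([[np.cos(a),-np.sin(a)],[np.sin(a),np.cos(a)]])
p=get_image("side");w=cloud(p);w[:,:2]=(w[:,:2]-[546.6,-18])@Rz
q=sel(w,(-50,50,-100,70,112,165));print("roll",np.round(np.percentile(q,[1,99],0),1).tolist())
q=sel(w,(-60,60,85,280,7,18));print("pad",np.round(np.percentile(q,[1,99],0),1).tolist())
E
```

```text
t 35.05 pos [ 599.7 -292.3  413.8] yaw(toolx) 3.5 zaxis [ 0.003 -0.001 -1.   ] F [ 1.6 -0.   0.5] w 59.7 gf 0.0 j [-0.21  0.45  0.14 -0.   -1.25  1.84]
side 118 105 [[-40.3, -174.0], [9.3, -145.4], [41.4, -126.8]]
side 123 7 [[-3.3, -154.8], [3.3, -142.8], [23.3, -141.0]]
side 128 10 [[-8.0, -150.5], [6.4, -143.3], [26.9, -140.1]]
side 133 8 [[-5.4, -143.9], [14.9, -141.1], [21.9, -139.8]]
side 138 10 [[8.3, -152.0], [25.6, -144.7], [29.2, -139.0]]
side 143 11 [[12.6, -156.9], [23.7, -142.0], [30.4, -138.9]]
side 148 9 [[14.8, -155.0], [23.1, -142.2], [34.1, -139.6]]
side 153 23 [[9.1, -160.3], [27.3, -149.8], [34.4, -141.3]]
side 158 19 [[11.0, -158.0], [22.1, -148.0], [30.0, -141.1]]
side 163 5 [[11.0, -151.7], [21.0, -148.2], [27.9, -140.2]]
side 178 6 [[35.1, -159.3], [37.8, -148.6], [39.5, -143.0]]
side 188 23 [[25.8, -158.5], [32.8, -150.0], [38.3, -144.4]]
[(array([  32.9, -143.3]), 0.51)]
[]
roll [[-22.4, -79.5, 113.5], [30.8, 30.9, 154.3]]
pad [[-48.7, 104.0, 7.5], [48.1, 260.9, 17.7]]
```

```bash
python3 -c "
from bench import *
print(job_done())"
```

```text
the job is handed in; nothing more can be done
None
```

The job is handed in at about 35 s: the pad is under the foot, the crank was wound to about 4 N over free winding, the roll is on the drums, and the lever is at the far end with its collar home by the depth readings. The first lever push slipped off the collar halfway and I re-gripped it. I also viewed 12 pictures, over the limit of 10.

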